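# Turn the hatch cover over and close the casing

## Task

The aluminium hatch cover lies upside down on the grooved wooden block, with its bar grip hanging in the groove. Slide it along the groove until it sticks out over an end of the block, get under that edge and turn the cover over, and set it down with the grip upward; then take it by the grip and lower it into the sunk hatch of the machine casing until it lies flat on the ledge all round. Handle it gently: do not let it fall, topple or bang down into the hatch, and leave the other loose things on the bench where they are.

Things in the scene. Friction and masses are not known exactly. Their poses are not given: they have to be found in the camera images.
- cover: Hatch cover: flat aluminium plate, 130 mm along its x, 116 mm along y, 8 mm thick, 0.36 kg, with a bar grip in the middle of its outer face. Origin: middle of the outer face; z points through the plate to the plain inner face (z = 8 mm). At the start z points up and the outer face lies on the block, no edge sticking out over it; turned over, z points down.
- grip (a point): Middle of the cover's black bar grip, 11 mm off the outer face. The bar is 40 mm along the cover's x, 16 mm along its y, and stands 22 mm off the face (cover z = -22 to 0 mm).
- block: Hardwood block screwed to the bench, 160 mm along its x, 140 mm along y, flat top 80 mm above the bench; flanges 16 mm high stand 26 mm out on its two y sides, none at its x ends. Origin: middle of the underside, z up. A groove 24 mm wide, 28 mm deep, open at both ends, runs along x through the middle of the top. The cover starts within 10 mm of the middle.
- casing: Dark painted metal machine casing bolted to the bench, 186 mm along its x, 172 mm along y, 84 mm high; feet 10 mm high, 22 mm wide on its y sides, a shaft end 26 mm out at +x. Origin: middle of the underside, z up. In its top is a sunk hatch with upright walls, 134 mm along x, 120 mm along y, chamfered 2 mm at the rim, 32 mm deep to a flat ledge 15 mm wide all round, open within.
- hatch_seat (a point): Middle of the hatch at the height of the ledge, 52 mm above the bench; axes as those of the casing. The cover fits with 2 mm to spare on every side, long side along x, either way round; its grip then ends 2 mm below the rim.
- oil_can: Small brown oil can with a bent spout, 53 x 87 x 95 mm, standing behind the work; a bystander.
- hammer: Small hammer, 247 mm long, lying behind the work; a bystander.
- spanner: Open spanner, 168 mm long, lying near the front edge of the bench; a bystander.
- driver: Screwdriver, 200 mm long, lying to the left of the block; a bystander.
- bolt: Bolt standing on its head, 53 mm high, 22 mm wide; a bystander.
- nut: Hexagon nut, 27 mm wide and 13 mm high, lying on the bench; a bystander.
- pliers: Pliers, 183 mm long, lying left of the block, farther back; a bystander.

How it is judged:
By the outcome, as a careful person would: the job done as asked, in the order asked, and still so for the second after the job is handed in, with the robot touching nothing.
It also fails if it takes over 72 s, if anything falls off the work surface, if the arm or the gripper's body presses on something with over 40 N, if the wrist force passes 120 N, or if a joint passes its speed limit or range.

## Robot

A 6-joint arm with a two-finger parallel gripper is mounted at the origin on a cart in front of the work surface, level with it; the furniture and walls round the work are solid. World frame = base frame: x ahead of the robot, y to its left, z up, the work surface at z = 0. Lengths are in m, angles in rad, forces in N, time in s.
With the tool pointing down it reaches from about 0.35 to 0.925 m from the base axis. Payload 6.4 kg.
Tool frame: the origin (TCP) lies at the very end of the fingers, on their centre line; the grasp point (between the pads) lies 19 mm behind it; z points along the fingers, y is the line along which they close (so a half turn about z gives the same grasp; the last joint's range is limited). The gripper opens to 94 mm and grips with 3 to 60 N. Pads are 16 mm wide; open, the fingers measure 119 mm over their backs; the gripper's body (75 mm by 177 mm) begins 78 mm behind the grasp point.
Start: joints at [1.008, 0.245, 1.558, -0, 1.339, -0.174], TCP at [0.246, 0.601, 0.184] pointing down, gripper open.
Joint ranges: [-3.13, 3.13], [-1.02, 2.26], [0.13, 2.54], [-0.95, 4.09], [0.21, 2.88], [-2.74, 2.74]. Speed limits (rad/s): [2.57, 2.57, 3.14, 3.14, 3.14, 3.14].

## Interface

Orientations are given as a 3x3 rotation matrix whose columns are the frame's x, y, z axes.
In Python, from rig import ctrl gives the robot as it stands. The module is installed in compiled form; this text tells all that it offers.
- The arm moves only by the tool step_arm, never from a script. Its arguments are lists of equal length, an entry for each row: "dp": the shift along the tool's x, y, z normalised to -1 to 1, where 1 is 25 mm, a list of three; "angular": the turn, a rotation vector about the tool's x, y, z normalised to -1 to 1, where 1 is 4 degrees, a list of three; "claw": the opening, from -1 (shut) to 1 (fully open). A call has 1 to 5 rows; each row shifts and turns the commanded pose from where the row before left it, along the tool's axes as they then stand; what a row does not reach is not made up. A row lasts 1/10 s, in which the tool goes at most 50 mm and 8.59 degrees, less where a joint would pass 70% of its speed; a pose out of reach is approached as far as the arm can. A call with a number of a shift or a turn outside -1 to 1 is refused whole. A call with a gripper value outside its range is refused whole. The fingers move at their own pace and stop on an object; "grip_force" is the grip in N (left out, the last holds). Time passes only in rows, so rows that do not move let the fingers close. It gives the time, the measured TCP pose, the force, the opening and the grip force at its end, in the units of the state.
- ctrl.state(): the state, without advancing time (a new reading comes with each control period).
- ctrl.snapshot(name): name is "side" or "top" or "wrist"; returns a dict with "image" (480x640x3 uint8, blue, green, red), "z_map" (480x640 float32, m along the optical axis (not along the pixel's ray), 0 where there is no reading), "K" (3x3 intrinsics, pixels), "view" (4x4, takes a point from world to camera coordinates). Camera axes: x right, y down, z forward; pixel columns grow to the right and rows downward; lengths in m; the calibration is good to about 2 mm. A picture is of the moment at which its call begins.
- ctrl.close_job(): hands the job in; it is judged then, once.
The state is a dict: "t": time; "joint_positions": joint angles; "joint_vel": joint speeds; "joint_efforts": joint torques, N m; "eef_pos": TCP position; "ee_rot": TCP orientation; "contact_force": force on the tool from outside, world axes, zero at the start; "torque": the same for the moment, N m; "grip_width": finger opening in m; "finger_force": force on a finger pad.
Only numpy, scipy, OpenCV 4.12 (cv2) and the standard library are available. Lean on these libraries where they do the work, as an engineer would, in place of code of your own. Each camera call takes 0.05 s, during which the arm holds its last target. There are 200 camera calls.

## Working session

There is one attempt and no reset: what is moved stays moved. The work goes in short steps, Python scripts to look and compute and a tool call to move; the robot and the scene stay as the last step left them, time stands still between calls to the robot, and variables do not carry over. Pictures are saved under pics/ and viewed, at most 11 in all, crops included, and the job is handed in when it is done.

Besides the shell and the picture viewer there is one more tool, called in YAML: its name, and indented under it one key for each argument. step_arm: Moves the arm, as the interface text tells. Scaled input: -1 to 1 covers 25 mm each way for a shift and 4 degrees each way for a turn. Its arguments: {"type":"object","properties":{"dp":{"type":"array"},"angular":{"type":"array"},"claw":{"type":"array"},"grip_force":{"type":"number"}},"required":["dp","angular","claw"]}

```bash
mkdir -p pics
python3 - <<'E'
from rig import ctrl
import cv2,numpy as np
s=ctrl.state();print({k:np.round(v,3).tolist() for k,v in s.items()})
ims=[]
for n in("top","side"):
    d=ctrl.snapshot(n);np.savez(f"pics/{n}0.npz",**d);cv2.imwrite(f"pics/{n}0.png",d["image"])
    print(n,d["K"].round(1).tolist(),d["view"].round(3).tolist())
E
```

```text
{'t': 0.0, 'joint_positions': [1.008, 0.246, 1.559, -0.0, 1.339, -0.174], 'joint_vel': [0.0, 0.002, 0.001, 0.001, 0.001, -0.002], 'joint_efforts': [-0.0, -41.585, -31.459, 0.068, 0.033, -0.0], 'eef_pos': [0.246, 0.601, 0.183], 'ee_rot': [[-0.925, 0.379, -0.001], [0.379, 0.925, -0.002], [0.0, -0.002, -1.0]], 'contact_force': [0.731, -0.158, 0.244], 'torque': [-0.002, -0.024, -0.015], 'finger_force': 0.0, 'grip_width': 0.094}
top [[487.1, 0.0, 326.6], [0.0, 487.1, 240.3], [0.0, 0.0, 1.0]] [[0.024, -0.999, 0.034, 0.087], [-0.983, -0.03, -0.182, 0.581], [0.183, -0.029, -0.983, 0.859], [0.0, 0.0, 0.0, 1.0]]
side [[562.1, 0.0, 317.2], [0.0, 562.1, 233.8], [0.0, 0.0, 1.0]] [[0.895, -0.447, 0.011, -0.461], [-0.163, -0.347, -0.923, 0.195], [0.416, 0.824, -0.384, 0.734], [0.0, 0.0, 0.0, 1.0]]
```

View pics/top0.png

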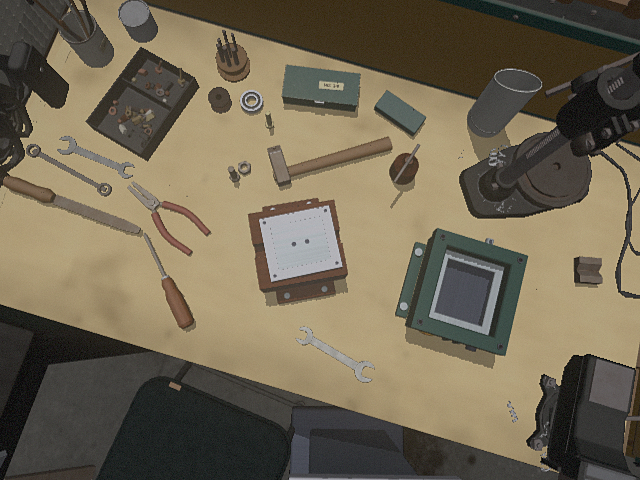

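View pics/side0.png

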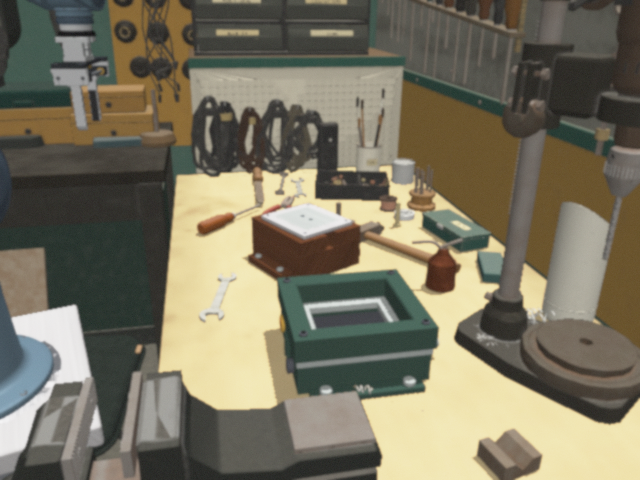

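The top view shows the cover (white) on the block at px (300,243). The groove runs left-right, with flanges above and below, and the casing is at (465,292) with its hatch open. The side view shows free space at both groove ends. Next I'll measure poses from depth.

```bash
cat > h.py <<'E'
import numpy as np,cv2
def pts(d):
    v,u=np.mgrid[0:480,0:640];z=d["z_map"];K=d["K"]
    c=np.stack([(u-K[0,2])/K[0,0]*z,(v-K[1,2])/K[1,1]*z,z],-1)
    V=d["view"];p=(c-V[:3,3])@V[:3,:3];p[z==0]=np.nan;return p
def rect(P,m):
    q=P[m][:,:2].astype(np.float32)
    r=cv2.minAreaRect(q*1000);b=cv2.boxPoints(r);
    return np.round(r[0],1),np.round(r[1],1),round(r[2],2),b.round(1).tolist()
def biggest(m):
    n,l,s,_=cv2.connectedComponentsWithStats(m.astype(np.uint8));return l==1+np.argmax(s[1:,4])
E
python3 - <<'E'
from h import *
for n in("top","side"):
    d=dict(np.load(f"pics/{n}0.npz"));P=pts(d);X,Y,Z=P[...,0],P[...,1],P[...,2]
    print(n,"table z",np.nanmedian(Z[(abs(Z)<.02)]))
    if n=="top":
        print("corners uv->xyz",[P[v,u].round(3).tolist() for u,v in((300,243),(257,245),(343,245),(440,240),(450,270))])
        bx=lambda u0,u1,v0,v1:np.fromfunction(lambda v,u:(u>=u0)&(u<u1)&(v>=v0)&(v<v1),(480,640))
        B=bx(235,360,190,310);C=bx(390,540,215,365)
        for w,lo,hi in((B,.0845,.1),(B,.070,.1),(B,.01,.022),(C,.074,.1),(C,.042,.062)):
            m=biggest(w&(Z>lo)&(Z<hi));print(lo,m.sum(),np.nanmedian(Z[m]).round(4),*rect(P,m))
        # bystanders
        m=(Z>.008)&(X>.1)&(X<.9)&(abs(Y)<.75)
        k,l,s,c=cv2.connectedComponentsWithStats(m.astype(np.uint8))
        for i in range(1,k):
            if s[i,4]>40:
                q=P[l==i];print(c[i].astype(int),s[i,4],q.min(0).round(3),q.max(0).round(3))
E
```

```text
top table z 0.0017722733853174962
corners uv->xyz [[0.565, 0.151, 0.089], [0.563, 0.23, 0.068], [0.579, 0.068, 0.0], [0.579, -0.103, 0.084], [0.533, -0.138, 0.021]]
0.0845 4594 0.0886 [565.9 151.1] [116.3 129.8] 13.68 [[494.1000061035156, 200.39999389648438], [524.7999877929688, 74.30000305175781], [637.7999877929688, 101.80000305175781], [607.0999755859375, 227.89999389648438]]
0.07 6594 0.0877 [565.9 156.8] [141.  160.1] 11.74 [[480.6000061035156, 220.8000030517578], [513.2000122070312, 64.0999984741211], [651.2999877929688, 92.80000305175781], [618.7000122070312, 249.5]]
0.01 826 0.0165 [484.4 140.8] [ 26.7 113.6] 11.86 [[459.70001220703125, 193.60000610351562], [483.0, 82.4000015258789], [509.1000061035156, 87.9000015258789], [485.79998779296875, 199.10000610351562]]
0.074 5297 0.0841 [ 489.6 -155.5] [173.7 187.3] 74.38 [[376.0, -214.0], [556.4000244140625, -264.3999938964844], [603.2000122070312, -97.0999984741211], [422.79998779296875, -46.70000076293945]]
0.042 1931 0.0524 [ 490.  -159.5] [114.9 132.2] 74.42 [[410.8999938964844, -197.10000610351562], [538.2000122070312, -232.6
[... 954 characters left out ...]
1 0.008] [0.691 0.497 0.018]
[632 199] 48 [ 0.671 -0.534  0.008] [ 0.707 -0.509  0.012]
[297 249] 8069 [0.461 0.064 0.008] [0.67  0.248 0.094]
[627 232] 89 [ 0.587 -0.512  0.008] [ 0.648 -0.491  0.013]
[463 290] 11508 [ 0.377 -0.262  0.008] [ 0.602 -0.035  0.091]
[172 294] 992 [0.41  0.347 0.009] [0.589 0.455 0.034]
[587 269] 663 [ 0.516 -0.438  0.008] [ 0.568 -0.388  0.027]
[624 288] 177 [ 0.488 -0.502  0.008] [ 0.548 -0.47   0.032]
[ 16 365] 3239 [0.195 0.597 0.008] [0.418 0.673 0.092]
[586 419] 10203 [ 0.165 -0.478  0.008] [ 0.384 -0.279  0.154]
[638 449] 42 [ 0.197 -0.487  0.008] [ 0.227 -0.479  0.017]
[  2 456] 76 [0.216 0.542 0.205] [0.237 0.554 0.23 ]
side table z 0.002066228953532402
```

step_arm:
  dp:
    - [0,0,-1]
    - [0,0,-1]
  angular:
    - [0,1,0]
    - [0,1,0]
  claw:
    - [1]
    - [1]

```text
$.claw[0]: bad value
```

```bash
cat >> h.py <<'E'
import os,pickle
def log():
    from rig import ctrl
    s=ctrl.state();L=pickle.load(open("log.pkl","rb")) if os.path.exists("log.pkl") else []
    L.append((s["joint_positions"],s["eef_pos"],s["ee_rot"]));pickle.dump(L,open("log.pkl","wb"))
    print("t",round(s["t"],2),"q",np.round(s["joint_positions"],3),"p",np.round(s["eef_pos"],4),"F",np.round(s["contact_force"],1),"w",round(float(s["grip_width"]),4),"ff",np.round(s["finger_force"],1));print(np.round(s["ee_rot"],3).tolist());return s
E
python3 -c "
from h import *;log()"
```

```text
t 0.1 q [ 1.008  0.246  1.559 -0.     1.339 -0.174] p [0.2461 0.601  0.1831] F [0.3 0.2 0.6] w 0.0938 ff 0.0
[[-0.925, 0.379, -0.001], [0.379, 0.925, -0.001], [0.0, -0.002, -1.0]]
```

step_arm:
  dp:
    - [0,0,-1]
    - [0,0,-1]
  angular:
    - [0,1,0]
    - [0,1,0]
  claw: [1,1]

```text
t: 0.3
eef_pos: [0.2466, 0.6004, 0.2332]
ee_rot: [[-0.916, 0.378, -0.133], [0.374, 0.926, 0.051], [0.143, -0.003, -0.99]]
contact_force: [0.7, 0.4, 0.8]
grip_width: 0.0941
finger_force: 0.0
```

```bash
python3 -c "
from h import *;log()"
```

```text
t 0.3 q [ 0.941  0.215  1.509  0.139  1.456 -0.261] p [0.2466 0.6004 0.2332] F [0.7 0.4 0.8] w 0.0941 ff 0.0
[[-0.916, 0.378, -0.133], [0.374, 0.926, 0.051], [0.143, -0.003, -0.99]]
```

step_arm:
  dp:
    - [0,0,0]
    - [0,0,0]
    - [0,0,0]
    - [0,0,0]
    - [0,0,0]
  angular:
    - [0,-1,0]
    - [0,-1,0]
    - [0,0,1]
    - [0,0,1]
    - [0,0,1]
  claw: [0.28,0.28,0.28,0.28,0.28]

```text
t: 0.8
eef_pos: [0.2476, 0.6006, 0.2334]
ee_rot: [[-0.825, 0.565, -0.001], [0.565, 0.825, -0.001], [-0.0, -0.001, -1.0]]
contact_force: [0.8, 0.2, 0.1]
grip_width: 0.0608
finger_force: 0.0
```

step_arm:
  dp:
    - [0,0,0]
    - [0,0,0]
    - [0,0,0]
    - [0,0,0]
    - [0,0,0]
  angular:
    - [0,0,1]
    - [0,0,1]
    - [0,0,1]
    - [0,0,1]
    - [0,0,1]
  claw: [0.28,0.28,0.28,0.28,0.28]

```text
t: 1.3
eef_pos: [0.2478, 0.6005, 0.2333]
ee_rot: [[-0.582, 0.814, -0.001], [0.814, 0.582, -0.001], [-0.0, -0.001, -1.0]]
contact_force: [0.6, 0.3, -0.9]
grip_width: 0.0603
finger_force: 0.0
```

step_arm:
  dp:
    - [0,0,0]
    - [0,0,0]
    - [0,0,0]
    - [0,0,0]
    - [0,0,0]
  angular:
    - [0,0,1]
    - [0,0,1]
    - [0,0,1]
    - [0,0,1]
    - [0,0,1]
  claw: [0.28,0.28,0.28,0.28,0.28]

```text
t: 1.8
eef_pos: [0.2478, 0.6005, 0.2333]
ee_rot: [[-0.268, 0.963, -0.001], [0.963, 0.268, -0.001], [-0.001, -0.001, -1.0]]
contact_force: [-0.3, -0.3, 0.4]
grip_width: 0.0601
finger_force: 0.0
```

step_arm:
  dp:
    - [0,0,0]
    - [-1,0.515,0]
    - [-1,0.515,0]
    - [-1,0.515,0]
    - [-1,0.515,0]
  angular:
    - [0,0,1]
    - [0,0,0]
    - [0,0,0]
    - [0,0,0]
    - [0,0,0]
  claw: [0.28,0.28,0.28,0.28,0.28]

```text
t: 2.3
eef_pos: [0.319, 0.5123, 0.2334]
ee_rot: [[-0.204, 0.979, -0.001], [0.979, 0.204, -0.001], [-0.001, -0.001, -1.0]]
contact_force: [0.5, -0.3, -0.1]
grip_width: 0.06
finger_force: 0.0
```

step_arm:
  dp:
    - [-1,0.515,0]
    - [-1,0.515,0]
    - [-1,0.515,0]
    - [-1,0.515,0]
    - [-1,0.515,0]
  angular:
    - [0,0,0]
    - [0,0,0]
    - [0,0,0]
    - [0,0,0]
    - [0,0,0]
  claw: [0.28,0.28,0.28,0.28,0.28]

```text
t: 2.8
eef_pos: [0.4075, 0.4029, 0.2335]
ee_rot: [[-0.203, 0.979, -0.001], [0.979, 0.203, -0.001], [-0.0, -0.001, -1.0]]
contact_force: [0.5, 0.7, -1.1]
grip_width: 0.0603
finger_force: 0.0
```

```bash
python3 -c "
from h import *;log()"
```

```text
t 2.8 q [ 0.582  0.028  1.707 -0.     1.408  0.377] p [0.4075 0.4029 0.2335] F [ 0.5  0.7 -1.1] w 0.0603 ff 0.0
[[-0.203, 0.979, -0.001], [0.979, 0.203, -0.001], [-0.0, -0.001, -1.0]]
```

step_arm:
  dp:
    - [-1,0.515,0]
    - [-1,0.515,0]
    - [-1,0.515,0]
    - [-1,0.515,0]
    - [-1,0.515,0]
  angular:
    - [0,0,0]
    - [0,0,0]
    - [0,0,0]
    - [0,0,0]
    - [0,0,0]
  claw: [0.28,0.28,0.28,0.28,0.28]

```text
t: 3.3
eef_pos: [0.4959, 0.2937, 0.2335]
ee_rot: [[-0.203, 0.979, -0.001], [0.979, 0.203, -0.0], [-0.0, -0.001, -1.0]]
contact_force: [0.0, 1.0, -0.9]
grip_width: 0.0603
finger_force: 0.0
```

step_arm:
  dp:
    - [-1,0.515,0]
    - [-1,0.515,0]
    - [-0.5,0.25,0]
    - [0,0,1]
  angular:
    - [0,0,0]
    - [0,0,0]
    - [0,0,0]
    - [0,0,0]
  claw: [0.28,0.28,0.28,0.28]

```text
t: 3.7
eef_pos: [0.5428, 0.2393, 0.2122]
ee_rot: [[-0.201, 0.98, 0.007], [0.98, 0.201, 0.002], [0.0, 0.007, -1.0]]
contact_force: [-0.8, -0.0, -0.8]
grip_width: 0.0603
finger_force: 0.0
```

```bash
python3 -c "
from h import *;log()
from rig import ctrl
d=ctrl.snapshot('wrist');np.savez('pics/w1.npz',**d);print(d['view'].round(3).tolist(),d['K'][0,0])"
```

```text
t 3.7 q [ 0.224  0.086  1.685 -0.     1.363  0.022] p [0.5428 0.2393 0.2122] F [-0.8 -0.  -0.8] w 0.0603 ff 0.0
[[-0.201, 0.98, 0.007], [0.98, 0.201, 0.002], [0.0, 0.007, -1.0]]
[[0.979, 0.202, 0.008, -0.583], [0.194, -0.951, 0.239, 0.091], [0.056, -0.233, -0.971, 0.442], [0.0, 0.0, 0.0, 1.0]] 339.7169463543755
```

```bash
cat > kin.py <<'E'
from h import *
from scipy.optimize import least_squares
from scipy.spatial.transform import Rotation as R
r=lambda a,t:R.from_euler(a,t).as_matrix()
def fk(q,p):
    a1,dy,h,L1,ex,L2,y5,d6,c=p
    A=r('z',q[0]);x=A@[a1,dy,h];A=A@r('y',q[1]);x=x+A@[0,0,L1];A=A@r('y',q[2]);x=x+A@[ex,0,L2]
    A=A@r('z',q[3]);A=A@r('y',q[4]);x=x+A@[0,y5,0];A=A@r('z',q[5]+c);return x+A@[0,0,d6],A
def fit(verbose=1):
    L=pickle.load(open("log.pkl","rb"))
    def f(p):
        e=[]
        for q,x,M in L:
            X,A=fk(q,p);e+=list((X-x)*1000)+list((A-M).ravel()*100)
        return np.array(e+list(.05*np.array([p[0],p[1],p[4],p[6]])*10)+[.01*(p[7]-.25)*10])
    s=least_squares(f,[0,0,.3,.45,0,.45,.1,.25,-np.pi/2])
    if verbose:print(s.x.round(4),"rms",np.abs(s.fun).max().round(3))
    return s.x
lo=np.array([-3.13,-1.02,.13,-.95,.21,-2.74]);hi=np.array([3.13,2.26,2.54,4.09,2.88,2.74])
def ik(X,M,p,q0):
    g=lambda q:np.r_[(fk(q,p)[0]-X)*10,(fk(q,p)[1]-M).ravel()]
    s=least_squares(g,np.clip(q0,lo+.01,hi-.01),bounds=(lo,hi));return s.x,np.abs(s.fun).max()
E
python3 -c "
from kin import *;p=fit();L=pickle.load(open('log.pkl','rb'))
q=np.array(L[-1][0])
for th in(20,35,60,90,-1):
  for az in (101.7,110):
    t=np.radians(th);a=np.radians(az)
    if th==-1:t=np.radians(35)
    z=np.array([np.cos(a)*np.cos(t),np.sin(a)*np.cos(t),-np.sin(t)])
    x=np.array([np.sin(a),-np.cos(a),0])*(1 if th>0 else -1);y=np.cross(z,x)
    for s in(1,-1):
      M=np.c_[s*x,s*y,z]
      best=min((ik(np.array([.6,.06,.09+.0*th]),M,p,g) for g in(q,[0,.3,1.5,1.5,1.5,1],[0,.3,1.5,1.5,1.5,-1.])),key=lambda k:k[1])
      print(th,az,s,best[0].round(2),best[1].round(3))
"
```

```text
[ 0.      0.1126  0.2735  0.4198  0.0662  0.5688  0.      0.3014 -1.5708] rms 195.92
20 101.7 1 [-0.48  0.71  1.52  0.85  1.84 -2.45] 0.0
20 101.7 -1 [-0.48  0.71  1.52  0.85  1.84  0.69] 0.0
20 110 1 [-0.44  0.77  1.42  0.78  1.93 -2.48] 0.0
20 110 -1 [-0.44  0.77  1.42  0.78  1.93  0.66] 0.0
35 101.7 1 [-0.44  0.56  1.58  0.72  1.67 -2.4 ] 0.0
35 101.7 -1 [-0.44  0.56  1.58  0.72  1.67  0.74] 0.0
35 110 1 [-0.41  0.62  1.49  0.65  1.75 -2.46] 0.0
35 110 -1 [-0.41  0.62  1.49  0.65  1.75  0.69] 0.0
60 101.7 1 [-0.32  0.36  1.68  0.46  1.4  -2.24] 0.0
60 101.7 -1 [-0.32  0.36  1.68  0.46  1.4   0.9 ] 0.0
60 110 1 [-0.3   0.4   1.62  0.41  1.46 -2.33] 0.0
60 110 -1 [-0.3   0.4   1.62  0.41  1.46  0.81] 0.0
90 101.7 1 [-0.09  0.24  1.75  0.    1.16 -1.86] 0.0
90 101.7 -1 [-0.09  0.24  1.75  0.    1.16  1.28] 0.0
90 110 1 [-0.09  0.24  1.75 -0.    1.16 -2.01] 0.0
90 110 -1 [-0.09  0.24  1.75 -0.    1.16  1.13] 0.0
-1 101.7 1 [-0.44  0.56  1.58  0.72  1.67  0.74] 0.0
-1 101.7 -1 [-0.44  0.56  1.58  0.72  1.67 -2.4 ] 0.0
-1 110 1 [-0.41  0.62  1.49  0.65  1.75  0.69] 0.0
-1 110 -1 [-0.41  0.62  1.49  0.65  1.75 -2.46] 0.0
```

step_arm:
  dp:
    - [0,0.1,1]
    - [0,0,1]
    - [0,0,1]
    - [0,0,1]
    - [0,0,0]
  angular:
    - [0,0,0]
    - [0,0,0]
    - [0,0,0]
    - [0,0,0]
    - [0,0,0]
  claw: [0.28,0.28,0.28,0.28,0.28]

```text
t: 4.25
eef_pos: [0.5385, 0.2404, 0.1049]
ee_rot: [[-0.204, 0.979, -0.008], [0.979, 0.204, -0.002], [-0.0, -0.009, -1.0]]
contact_force: [-0.1, -0.8, -0.6]
grip_width: 0.0602
finger_force: 0.0
```

```bash
sed -i 's/-np.pi\/2\])/np.pi\/2])/' kin.py; python3 -c "
from kin import *;log();fit()
from rig import ctrl
d=ctrl.snapshot('wrist');P=pts(d);m=biggest((P[...,2]>.0845)&(P[...,2]<.1));print(m.sum(),np.nanmedian(P[m][:,2]),rect(P,m))"
```

```text
t 4.25 q [0.228 0.195 1.769 0.    1.186 0.022] p [0.5385 0.2404 0.1049] F [-0.1 -0.8 -0.6] w 0.0602 ff 0.0
[[-0.204, 0.979, -0.008], [0.979, 0.204, -0.002], [-0.0, -0.009, -1.0]]
[0.     0.1126 0.2735 0.4198 0.0662 0.5688 0.     0.3014 1.5708] rms 0.056
6290 0.08727310740188093 (array([571., 137.]), array([116.7,  37.3]), 12.26, [[510.0, 142.8000030517578], [518.0, 106.4000015258789], [632.0, 131.1999969482422], [624.0999755859375, 167.60000610351562]])
```

step_arm:
  dp:
    - [0,0.26,0.6]
    - [0,0,0]
    - [0,0,0]
  angular:
    - [0,0,0]
    - [0,0,0]
    - [0,0,0]
  claw: [0.28,0.28,0.28]

```text
t: 4.6
eef_pos: [0.5489, 0.2423, 0.0954]
ee_rot: [[-0.203, 0.979, 0.001], [0.979, 0.203, 0.0], [0.0, 0.001, -1.0]]
contact_force: [0.1, 0.1, -0.2]
grip_width: 0.0604
finger_force: 0.0
```

step_arm:
  dp:
    - [0,-0.15,0.48]
    - [0,0,0]
    - [-0.5,0,0]
    - [-0.2,0,0]
    - [-0.2,0,0]
  angular:
    - [0,0,0]
    - [0,0,0]
    - [0,0,0]
    - [0,0,0]
    - [0,0,0]
  claw: [0.28,0.28,0.28,0.28,0.28]

```text
t: 5.1
eef_pos: [0.5498, 0.2183, 0.0824]
ee_rot: [[-0.202, 0.979, 0.001], [0.979, 0.202, 0.0], [-0.0, 0.001, -1.0]]
contact_force: [-0.4, -0.4, 0.1]
grip_width: 0.0602
finger_force: 0.0
```

step_arm:
  dp:
    - [-0.2,0,0]
    - [-0.2,0,0]
    - [-0.25,0,0]
    - [-0.25,0,0]
    - [-0.25,0,0]
  angular:
    - [0,0,0]
    - [0,0,0]
    - [0,0,0]
    - [0,0,0]
    - [0,0,0]
  claw: [0.28,0.28,0.28,0.28,0.28]

```text
t: 5.6
eef_pos: [0.5553, 0.1904, 0.082]
ee_rot: [[-0.203, 0.979, -0.0], [0.979, 0.203, -0.0], [-0.0, -0.0, -1.0]]
contact_force: [-0.1, 1.1, -0.6]
grip_width: 0.0599
finger_force: 0.0
```

```bash
cat >> h.py <<'E'
def cover(n="top",lo=.0845,hi=.1,box=(180,400,150,330),save=None):
    from rig import ctrl
    d=ctrl.snapshot(n);P=pts(d);u0,u1,v0,v1=box;m=np.zeros((480,640),bool);m[v0:v1,u0:u1]=1
    m&=(P[...,2]>lo)&(P[...,2]<hi);m=biggest(m)
    if save:cv2.imwrite(save,d["image"])
    print(n,m.sum(),np.nanmedian(P[m][:,2]).round(4),rect(P,m));return d,P,m
E
python3 -c "
from h import *;log();cover()"
```

```text
t 5.6 q [ 0.137  0.213  1.794 -0.     1.134 -0.067] p [0.5553 0.1904 0.082 ] F [-0.1  1.1 -0.6] w 0.0599 ff 0.0
[[-0.203, 0.979, -0.0], [0.979, 0.203, -0.0], [-0.0, -0.0, -1.0]]
top 1276 0.0886 (array([576., 109.]), array([115.8,  43.9]), 13.14, [[514.5999755859375, 117.19999694824219], [524.5999755859375, 74.5], [637.4000244140625, 100.80000305175781], [627.4000244140625, 143.60000610351562]])
```

```bash
python3 -c "
from rig import ctrl
import cv2,numpy as np
a=ctrl.snapshot('side')['image'][150:330,200:440];b=ctrl.snapshot('top')['image'][150:330,200:440]
cv2.imwrite('pics/p1.png',cv2.resize(np.hstack([a,b]),None,fx=1.6,fy=1.6))"
```

```text
(no output)
```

View pics/p1.png

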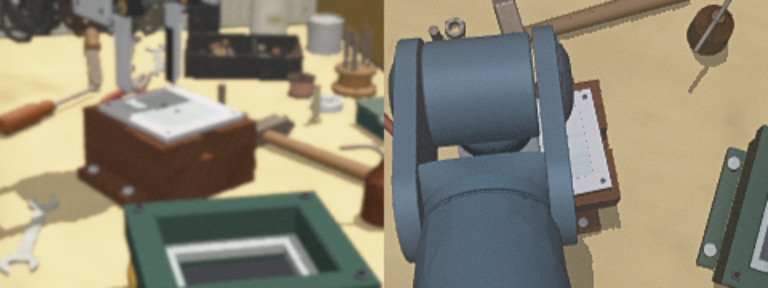

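The picture shows the fingers at the cover's far end (crop 130-180, 85). The cover seems unmoved, so I'll measure with the other cameras.

```bash
python3 -c "
from h import *
d,P,m=cover('side',box=(230,380,180,260))
d=dict(np.load('pics/side0.npz'));P=pts(d);w=np.zeros((480,640),bool);w[180:260,230:380]=1;m=biggest(w&(P[...,2]>.0845)&(P[...,2]<.1));print('side0',m.sum(),rect(P,m))
d,P,m=cover('wrist',box=(0,640,0,480))
d=dict(np.load('pics/w1.npz'));P=pts(d);m=biggest((P[...,2]>.0845)&(P[...,2]<.1));print('w1',m.sum(),rect(P,m))
"
```

```text
side 1704 0.0889 (array([567.4, 149.3]), array([121.2, 133.9]), 14.05, [[492.3999938964844, 199.5], [524.9000244140625, 69.69999694824219], [642.5, 99.0999984741211], [610.0, 228.89999389648438]])
side0 1697 (array([567.3, 149.1]), array([121.5, 135.1]), 13.79, [[492.20001220703125, 200.1999969482422], [524.4000244140625, 69.0], [642.4000244140625, 98.0], [610.2000122070312, 229.1999969482422]])
wrist 15437 0.0872 (array([560.5, 180.2]), array([116.1,  70.8]), 13.63, [[495.79998779296875, 200.89999389648438], [512.4000244140625, 132.10000610351562], [625.2999877929688, 159.5], [608.5999755859375, 228.3000030517578]])
w1 9532 (array([563.6, 167.1]), array([115.9,  98.5]), 13.22, [[495.8999938964844, 201.8000030517578], [518.4000244140625, 105.9000015258789], [631.2999877929688, 132.39999389648438], [608.7000122070312, 228.3000030517578]])
```

```bash
python3 -c "
from h import *
from rig import ctrl
d=ctrl.snapshot('side');P=pts(d);a=d['image'][170:260,230:350]
w=ctrl.snapshot('wrist');b=w['image']
cv2.imwrite('pics/p2.png',np.hstack([cv2.resize(a,(400,300)),cv2.resize(b,(400,300))]))
Q=P[150:260,230:380].reshape(-1,3);k=(Q[:,2]>.094)&(Q[:,2]<.15);
for z0 in(.094,.10,.11,.12,.13,.14):
  q=Q[(Q[:,2]>z0)&(Q[:,2]<z0+.01)];print(z0,len(q),q.min(0).round(3) if len(q) else 0,q.max(0).round(3) if len(q) else 0)
s=ctrl.state();print(s['eef_pos'],s['t'])
"
```

```text
0.094 1 [0.526 0.179 0.104] [0.526 0.179 0.104]
0.1 33 [0.519 0.175 0.104] [0.595 0.205 0.11 ]
0.11 89 [0.513 0.172 0.11 ] [0.599 0.204 0.12 ]
0.12 99 [0.514 0.17  0.12 ] [0.599 0.205 0.13 ]
0.13 101 [0.513 0.171 0.13 ] [0.598 0.205 0.14 ]
0.14 100 [0.513 0.169 0.14 ] [0.598 0.203 0.15 ]
[0.55511823 0.1911591  0.08196412] 5.95
```

View pics/p2.png

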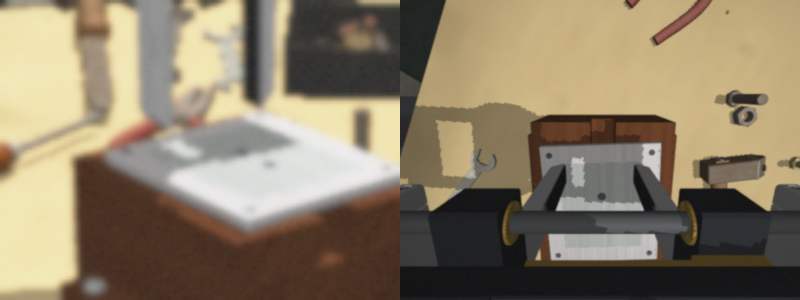

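The fingertips show at z≈0.104, 15 mm above the plate, while the state reports 0.082. So the real finger end is about 20 mm short of the reported TCP. I'll touch the plate lightly to calibrate.

step_arm:
  dp:
    - [0,0,0.2]
    - [0,0,0.2]
    - [0,0,0]
  angular:
    - [0,0,0]
    - [0,0,0]
    - [0,0,0]
  claw: [0.28,0.28,0.28]

```text
t: 6.25
eef_pos: [0.5543, 0.1909, 0.0707]
ee_rot: [[-0.203, 0.979, -0.002], [0.979, 0.203, -0.0], [0.0, -0.002, -1.0]]
contact_force: [1.1, 0.4, 0.3]
grip_width: 0.0598
finger_force: 0.0
```

step_arm:
  dp:
    - [0,0,0.05]
    - [0,0,0.05]
  angular:
    - [0,0,0]
    - [0,0,0]
  claw: [0.28,0.28]

```text
t: 6.45
eef_pos: [0.5553, 0.191, 0.0695]
ee_rot: [[-0.203, 0.979, 0.0], [0.979, 0.203, 0.0], [-0.0, 0.0, -1.0]]
contact_force: [0.4, 0.1, 0.0]
grip_width: 0.06
finger_force: 0.0
```

step_arm:
  dp:
    - [0,0,0.04]
    - [0,0,0.04]
  angular:
    - [0,0,0]
    - [0,0,0]
  claw: [0.28,0.28]

```text
t: 6.65
eef_pos: [0.5553, 0.191, 0.0675]
ee_rot: [[-0.203, 0.979, 0.0], [0.979, 0.203, 0.0], [-0.0, 0.0, -1.0]]
contact_force: [-0.9, -0.3, -0.2]
grip_width: 0.0602
finger_force: 0.0
```

step_arm:
  dp:
    - [0,0,0.04]
    - [0,0,0]
  angular:
    - [0,0,0]
    - [0,0,0]
  claw: [0.28,0.28]

```text
t: 6.85
eef_pos: [0.5553, 0.191, 0.0669]
ee_rot: [[-0.203, 0.979, 0.0], [0.979, 0.203, -0.0], [-0.0, 0.0, -1.0]]
contact_force: [-0.9, -0.5, 2.2]
grip_width: 0.0601
finger_force: 1.3
```

step_arm:
  dp:
    - [0,0,0.04]
    - [0,0,0]
  angular:
    - [0,0,0]
    - [0,0,0]
  claw: [0.28,0.28]

```text
t: 7.05
eef_pos: [0.5554, 0.191, 0.0669]
ee_rot: [[-0.203, 0.979, -0.0], [0.979, 0.203, -0.0], [-0.0, -0.0, -1.0]]
contact_force: [-3.8, -0.5, 8.0]
grip_width: 0.0602
finger_force: 4.3
```

step_arm:
  dp:
    - [0,0,0.04]
    - [0,0,0]
  angular:
    - [0,0,0]
    - [0,0,0]
  claw: [0.28,0.28]

```text
t: 7.25
eef_pos: [0.5554, 0.191, 0.0668]
ee_rot: [[-0.203, 0.979, -0.0], [0.979, 0.203, -0.0], [-0.0, -0.001, -1.0]]
contact_force: [-6.7, -1.4, 13.5]
grip_width: 0.0606
finger_force: 7.0
```

The contact calibrates it: the true tip is 21 mm short of the reported TCP. I'll back off, go behind the cover's end and push.

step_arm:
  dp:
    - [0,0,-0.6]
    - [0.8,0,0]
    - [0.8,0,0]
    - [0,0,0]
    - [0,0,0.5]
  angular:
    - [0,0,0]
    - [0,0,0]
    - [0,0,0]
    - [0,0,0]
    - [0,0,0]
  claw: [0.28,0.28,0.28,0.28,0.28]

```text
t: 7.75
eef_pos: [0.5488, 0.2305, 0.0686]
ee_rot: [[-0.204, 0.979, 0.004], [0.979, 0.204, 0.001], [-0.0, 0.004, -1.0]]
contact_force: [0.7, -0.4, -0.3]
grip_width: 0.0604
finger_force: 0.0
```

step_arm:
  dp:
    - [0,0,0]
    - [0,0,0]
  angular:
    - [0,0,0]
    - [0,0,0]
  claw: [0.28,0.28]

```text
t: 7.95
eef_pos: [0.5466, 0.2293, 0.066]
ee_rot: [[-0.202, 0.979, -0.002], [0.979, 0.202, -0.0], [-0.0, -0.002, -1.0]]
contact_force: [-0.0, 0.4, 0.2]
grip_width: 0.0599
finger_force: 0.0
```

step_arm:
  dp:
    - [0,0,0.14]
    - [-0.1,0,0]
    - [-0.2,0,0]
    - [-0.2,0,0]
    - [-0.2,0,0]
  angular:
    - [0,0,0]
    - [0,0,0]
    - [0,0,0]
    - [0,0,0]
    - [0,0,0]
  claw: [0.28,0.28,0.28,0.28,0.28]

```text
t: 8.45
eef_pos: [0.5507, 0.2127, 0.0635]
ee_rot: [[-0.203, 0.979, -0.0], [0.979, 0.203, 0.0], [0.0, -0.0, -1.0]]
contact_force: [0.6, 1.6, -0.3]
grip_width: 0.0601
finger_force: 0.8
```

step_arm:
  dp:
    - [-0.2,0,0]
    - [-0.2,0,0]
    - [-0.2,0,0]
    - [-0.2,0,0]
    - [-0.2,0,0]
  angular:
    - [0,0,0]
    - [0,0,0]
    - [0,0,0]
    - [0,0,0]
    - [0,0,0]
  claw: [0.28,0.28,0.28,0.28,0.28]

```text
t: 8.95
eef_pos: [0.5558, 0.1881, 0.0635]
ee_rot: [[-0.203, 0.979, 0.0], [0.979, 0.203, 0.0], [0.0, 0.0, -1.0]]
contact_force: [-0.9, 1.3, -0.8]
grip_width: 0.0602
finger_force: 0.8
```

```bash
python3 -c "
from h import *
log();d,P,m=cover('side',box=(230,380,180,270))
"
```

```text
t 8.95 q [ 0.133  0.237  1.803  0.     1.101 -0.071] p [0.5558 0.1881 0.0635] F [-0.9  1.3 -0.8] w 0.0602 ff 0.8
[[-0.203, 0.979, 0.0], [0.979, 0.203, 0.0], [0.0, 0.0, -1.0]]
side 1924 0.0889 (array([569.9, 122.2]), array([119. , 150.8]), 11.1, [[497.0, 184.6999969482422], [526.0, 36.70000076293945], [642.7000122070312, 59.599998474121094], [613.7000122070312, 207.60000610351562]])
```

step_arm:
  dp:
    - [-0.2,0,0]
    - [-0.2,0,0]
    - [-0.12,0,0]
    - [0,0,0]
    - [0.5,0,0]
  angular:
    - [0,0,0]
    - [0,0,0]
    - [0,0,0]
    - [0,0,0]
    - [0,0,0]
  claw: [0.28,0.28,0.28,0.28,0.28]

```text
t: 9.5
eef_pos: [0.5562, 0.1872, 0.0636]
ee_rot: [[-0.201, 0.98, 0.0], [0.98, 0.201, -0.001], [-0.001, 0.0, -1.0]]
contact_force: [0.5, 0.2, -0.3]
grip_width: 0.0605
finger_force: 0.0
```

step_arm:
  dp:
    - [0,0,-1]
    - [0,0,-1]
    - [0,0,-1]
    - [0,0,-1]
    - [0,0,-1]
  angular:
    - [0,0,0]
    - [0,0,0]
    - [0,0,0]
    - [0,0,0]
    - [0,0,0]
  claw: [0.28,0.28,0.28,0.28,0.28]

```text
t: 10.0
eef_pos: [0.5555, 0.1888, 0.1896]
ee_rot: [[-0.204, 0.979, 0.0], [0.979, 0.204, -0.0], [-0.0, 0.0, -1.0]]
contact_force: [0.1, -0.3, -0.5]
grip_width: 0.0596
finger_force: 0.0
```

```bash
cat >> kin.py <<'E'
OFF=.021
def tool(az,th,s):  # pointing azimuth az, down th; x horizontal
    t=np.radians(th);a=np.radians(az);z=np.array([np.cos(a)*np.cos(t),np.sin(a)*np.cos(t),-np.sin(t)])
    x=np.array([np.sin(a),-np.cos(a),0])*s;return np.c_[x,np.cross(z,x),z]
def rel(M0,M1): return R.from_matrix(M0.T@M1).as_rotvec(degrees=True)/4
E
python3 -c "
from kin import *
s=log();cover('side',box=(230,380,180,270));p=fit(0);M0=np.array(s['ee_rot']);q=np.array(s['joint_positions'])
for sg in(1,-1):
  M=tool(110,35,sg);v=rel(M0,M);print(sg,v.round(2),np.linalg.norm(v))
  for X in([.6,.04,.08],[.6,.0,.2]):
    for g in (q,[-.4,.6,1.5,.7,1.7,-2.4],[-.4,.6,1.5,.7,1.7,.7],[-.4,.6,1.5,.7,1.7,2.4]):
      Q,e=ik(np.array(X)+OFF*M[:,2],M,p,g)
      if e<1e-3:print(X,Q.round(2))
"
```

```text
t 10.0 q [ 0.135  0.094  1.719 -0.     1.329 -0.071] p [0.5555 0.1888 0.1896] F [ 0.1 -0.3 -0.5] w 0.0596 ff 0.0
[[-0.204, 0.979, 0.0], [0.979, 0.204, -0.0], [-0.0, 0.0, -1.0]]
side 1870 0.0889 (array([574.6, 100.2]), array([118.7, 133.2]), 12.63, [[502.1000061035156, 152.1999969482422], [531.2000122070312, 22.200000762939453], [647.0999755859375, 48.099998474121094], [617.9000244140625, 178.10000610351562]])
1 [11.27  9.76 18.74] 23.945042061101308
[0.6, 0.04, 0.08] [-0.41  0.65  1.51  0.64  1.73  0.66]
[0.6, 0.04, 0.08] [-0.41  0.65  1.51  0.64  1.73  0.66]
[0.6, 0.04, 0.08] [-0.41  0.65  1.51  0.64  1.73  0.66]
[0.6, 0.04, 0.08] [-0.41  0.65  1.51  0.64  1.73  0.66]
[0.6, 0.0, 0.2] [-0.47  0.51  1.46  0.64  1.91  0.73]
[0.6, 0.0, 0.2] [-0.47  0.51  1.46  0.64  1.91  0.73]
[0.6, 0.0, 0.2] [-0.47  0.51  1.46  0.64  1.91  0.73]
[0.6, 0.0, 0.2] [-0.47  0.51  1.46  0.64  1.91  0.73]
-1 [-10.12  11.69 -22.45] 27.256734746912127
[0.6, 0.04, 0.08] [-0.41  0.65  1.51  0.64  1.73 -2.48]
[0.6, 0.04, 0.08] [-0.41  0.65  1.51  0.64  1.73 -2.48]
[0.6, 0.04, 0.08] [-0.41  0.65  1.51  0.64  1.73 -2.48]
[0.6, 0.0, 0.2] [-0.47  0.51  1.46  0.64  1.91 -2.41]
[0.6, 0.0, 0.2] [-0.47  0.51  1.46  0.64  1.91 -2.41]
[0.6, 0.0, 0.2] [-0.47  0.51  1.46  0.64  1.91 -2.41]
```

```bash
cat >> kin.py <<'E'
def cloud():
    C=[]
    for n in("top","side"):
        d=dict(np.load(f"pics/{n}0.npz"));Q=pts(d)[::2,::2].reshape(-1,3);C.append(Q[np.isfinite(Q).all(1)])
    C=np.vstack(C);k=(C[:,2]>.012)&(C[:,0]>.3)&(C[:,1]<.5)&(C[:,1]>-.7)&(C[:,2]<.8)
    k&=~((abs(C[:,0]-.57)<.09)&(abs(C[:,1]-.13)<.1))
    return C[k]
def check(T,M,p,C,q0):  # T true tip centre
    X=T+OFF*M[:,2];q,e=ik(X,M,p,q0)
    A=r('z',q[0]);s=A@[p[0],p[1],p[2]];A=A@r('y',q[1]);s=s+A@[0,0,p[3]];A=A@r('y',q[2]);el=s;w=s+A@[p[4],0,p[5]]
    def seg(a,b):
        t=np.clip(((C-a)@(b-a))/((b-a)@(b-a)),0,1);dd=np.linalg.norm(C-a-t[:,None]*(b-a),axis=1);i=dd.argmin();return dd[i].round(3),C[i].round(3).tolist()
    L=(C-T)@M;bx=np.maximum(np.abs(L-[0,0,-.197])-[.0375,.0885,.1],0);db=np.linalg.norm(bx,axis=1);i=db.argmin()
    print("e",round(e,4),"q",q.round(2),"w",w.round(3),"fore",seg(el,w),"wr",seg(w,T-.19*M[:,2]),"body",db[i].round(3),C[i].round(3).tolist());return q
E
python3 -c "
from kin import *
p=fit(0);C=cloud();q=np.array([-.4,.6,1.5,.7,1.7,.7])
for az,th,ob in((110,40,15),(110,35,15),(105,40,10),(118,40,15)):
  M=tool(az,th,1);E=np.array([.588,.0388,.084])+ob/1000*np.array([.979,.204,0]);print(az,th)
  for d in(28,-10,-40):
    q=check(E+d/1000*M[:,2]-.010*M[:,1],M,p,C,q)
"
```

```text
110 40
e 0.0 q [-0.36  0.59  1.57  0.62  1.63  0.68] w [ 0.667 -0.134  0.254] fore (np.float64(0.086), [0.699, -0.213, 0.248]) wr (np.float64(0.086), [0.699, -0.213, 0.248]) body 0.014 [0.601, -0.099, 0.085]
e 0.0 q [-0.4   0.58  1.52  0.6   1.69  0.69] w [ 0.677 -0.161  0.278] fore (np.float64(0.058), [0.698, -0.215, 0.283]) wr (np.float64(0.058), [0.698, -0.215, 0.283]) body 0.0 [0.71, -0.217, 0.22]
e 0.0 q [-0.42  0.58  1.48  0.59  1.74  0.7 ] w [ 0.684 -0.183  0.298] fore (np.float64(0.035), [0.697, -0.215, 0.3]) wr (np.float64(0.035), [0.697, -0.215, 0.3]) body 0.0 [0.709, -0.218, 0.272]
110 35
e 0.0 q [-0.38  0.63  1.54  0.66  1.7   0.67] w [ 0.671 -0.147  0.237] fore (np.float64(0.072), [0.696, -0.215, 0.231]) wr (np.float64(0.072), [0.696, -0.215, 0.231]) body 0.01 [0.696, -0.217, 0.174]
e 0.0 q [-0.41  0.63  1.5   0.65  1.75  0.68] w [ 0.682 -0.176  0.259] fore (np.float64(0.042), [0.696, -0.216, 0.256]) wr (np.float64(0.042), [0.696, -0.216, 0.256]) body 0.0 [0.71, -0.217, 0.213]
e 0.0 q [-0.44  0.63  1.46  0.63  1.8   0.68] w [ 0.69  -0.199  0.276] fore (np.float64(0.018),
[... 610 characters left out ...]
69, -0.221, 0.325]) wr (np.float64(0.042), [0.669, -0.221, 0.325]) body 0.0 [0.703, -0.215, 0.277]
118 40
e 0.0 q [-0.34  0.63  1.51  0.55  1.7   0.62] w [ 0.69  -0.123  0.254] fore (np.float64(0.091), [0.699, -0.213, 0.248]) wr (np.float64(0.091), [0.699, -0.213, 0.248]) body 0.003 [0.685, -0.025, 0.085]
e 0.0 q [-0.37  0.63  1.45  0.54  1.76  0.62] w [ 0.704 -0.149  0.278] fore (np.float64(0.066), [0.703, -0.214, 0.285]) wr (np.float64(0.066), [0.703, -0.214, 0.285]) body 0.0 [0.71, -0.217, 0.22]
e 0.0 q [-0.39  0.63  1.41  0.53  1.81  0.63] w [ 0.715 -0.169  0.298] fore (np.float64(0.043), [0.7, -0.202, 0.326]) wr (np.float64(0.045), [0.712, -0.203, 0.327]) body 0.0 [0.709, -0.218, 0.272]
```

```bash
python3 -c "
from kin import *
p=fit(0);C=cloud();q=np.array([-.2,.6,1.5,.3,.9,.7])
G=np.array([.5264,.0476,.084])
for az,th in((30,22),(30,30),(15,22),(40,25)):
 for sg in(1,-1):
  M=tool(az,th,sg);print(az,th,sg)
  for d in(22,-40):
    q=check(G+d/1000*M[:,2]-sg*.008*M[:,1],M,p,C,q)
"
```

```text
30 22 1
e 0.0 q [-0.57  0.09  2.44  1.73  0.98  0.66] w [ 0.321 -0.071  0.188] fore (np.float64(0.138), [0.408, -0.103, 0.086]) wr (np.float64(0.077), [0.42, -0.057, 0.088]) body 0.0 [0.431, -0.05, 0.07]
e 0.0184 q [-0.75 -0.09  2.54  1.52  1.11  0.77] w [ 0.277 -0.106  0.211] fore (np.float64(0.177), [0.396, -0.145, 0.086]) wr (np.float64(0.117), [0.414, -0.085, 0.087]) body 0.002 [0.42, -0.057, 0.088]
30 22 -1
e 0.0 q [-0.57  0.09  2.44  1.73  0.98 -2.48] w [ 0.321 -0.071  0.188] fore (np.float64(0.138), [0.408, -0.103, 0.086]) wr (np.float64(0.077), [0.42, -0.057, 0.088]) body 0.0 [0.431, -0.05, 0.07]
e 0.0184 q [-0.75 -0.09  2.54  1.52  1.11 -2.37] w [ 0.277 -0.106  0.211] fore (np.float64(0.177), [0.396, -0.145, 0.086]) wr (np.float64(0.117), [0.414, -0.085, 0.087]) body 0.002 [0.42, -0.057, 0.088]
30 30 1
e 0.0 q [-0.52  0.    2.43  1.57  0.85  0.86] w [ 0.336 -0.062  0.22 ] fore (np.float64(0.156), [0.414, -0.085, 0.087]) wr (np.float64(0.095), [0.42, -0.057, 0.088]) body 0.0 [0.431, -0.05, 0.07]
e 0.0 q [-0.68 -0.23  2.54  1.37  0.97  1.  ] w [ 0.29  -0.089  0.251] fore (np.f
[... 1454 characters left out ...]
-0.113, 0.086]) wr (np.float64(0.075), [0.431, -0.063, 0.091]) body 0.0 [0.459, -0.057, 0.086]
e 0.0 q [-0.76 -0.04  2.44  1.34  1.18  0.8 ] w [ 0.307 -0.137  0.227] fore (np.float64(0.167), [0.396, -0.145, 0.086]) wr (np.float64(0.11), [0.411, -0.099, 0.087]) body 0.0 [0.431, -0.075, 0.083]
40 25 -1
e 0.5562 q [-0.42  0.35  2.5   2.4   1.18  2.74] w [0.267 0.003 0.104] fore (np.float64(0.165), [0.42, -0.057, 0.088]) wr (np.float64(0.074), [0.42, -0.057, 0.088]) body 0.0 [0.459, -0.057, 0.086]
e 0.5264 q [-0.79  0.44  2.54  1.97  1.47  2.74] w [ 0.225 -0.066  0.082] fore (np.float64(0.185), [0.404, -0.112, 0.075]) wr (np.float64(0.107), [0.408, -0.103, 0.086]) body 0.0 [0.431, -0.075, 0.083]
```

```bash
cat > g.py <<'E'
from kin import *
import contextlib,io
p=fit(0);C=cloud()
def clr(T,M,q0,half=.09):
    X=T+OFF*M[:,2];q,e=ik(X,M,p,q0)
    if e>2e-3:return -1,-1,q
    w=T-.28*M[:,2];a=T-.19*M[:,2]
    A=r('z',q[0]);s=A@[p[0],p[1],p[2]]+A@r('y',q[1])@[0,0,p[3]]
    sg=lambda a,b:np.linalg.norm(C-a-np.clip(((C-a)@(b-a))/((b-a)@(b-a)),0,1)[:,None]*(b-a),axis=1).min()
    L=(C-T)@M;db=np.linalg.norm(np.maximum(np.abs(L-[0,0,-.097-half])-[.0375,.0885,half],0),axis=1).min()
    return db,min(sg(s,w),sg(w,a)),q
E
python3 -c "
from g import *
res=[]
for az in range(50,121,10):
 for th in(35,40,45,50,55):
  for ob in(-40,-20,0,15):
   M=tool(az,th,1);E=np.array([.588,.0388,.084])+ob/1000*np.array([.976,.219,0])
   q=np.array([-.4,.6,1.5,.7,1.6,.7]);c=[]
   for d in(25,-15):
     b,w,q=clr(E+d/1000*M[:,2]-.010*M[:,1],M,q);c+=[b,w]
   res.append((min(c[0],c[2],c[1]-.045,c[3]-.045),az,th,ob,np.round(c,3)))
res.sort(key=lambda k:-k[0])
for k in res[:14]:print(round(k[0],3),*k[1:])
for k in [k for k in res if k[2]<=40][:5]:print(round(k[0],3),*k[1:])
"
```

```text
0.029 70 55 15 [0.029 0.147 0.044 0.155]
0.028 80 55 15 [0.028 0.146 0.044 0.132]
0.027 90 55 15 [0.027 0.14  0.044 0.115]
0.026 50 55 15 [0.026 0.149 0.044 0.175]
0.025 100 55 15 [0.025 0.133 0.04  0.105]
0.025 60 55 15 [0.025 0.148 0.044 0.173]
0.024 110 55 15 [0.024 0.128 0.042 0.1  ]
0.023 110 55 0 [0.023 0.131 0.043 0.104]
0.023 80 55 0 [0.023 0.145 0.043 0.139]
0.022 70 55 0 [0.022 0.145 0.042 0.164]
0.022 70 50 15 [0.022 0.136 0.032 0.149]
0.021 120 55 -20 [0.021 0.135 0.044 0.108]
0.021 80 50 15 [0.021 0.135 0.032 0.121]
0.021 110 50 15 [0.021 0.114 0.026 0.082]
0.006 120 40 -20 [0.006 0.092 0.007 0.062]
0.006 100 40 15 [0.006 0.094 0.006 0.068]
0.005 70 40 15 [0.005 0.112 0.009 0.136]
0.005 80 40 15 [0.005 0.112 0.008 0.114]
0.004 50 40 15 [0.004 0.115 0.008 0.136]
```

```bash
cat > plan.py <<'E'
from g import *
from scipy.spatial.transform import Slerp
def rows(T0,M0,wps,chk=True):
    """wps: (T,M,n,claw_mm). prints rows rounded to 2 decimals, grouped by 5"""
    T,M=T0.copy(),M0.copy();X=T+OFF*M[:,2];out=[];q=None
    for (Tt,Mt,n,w) in wps:
        Ts,Ms=T.copy(),M.copy();S=Slerp([0,1],R.from_matrix(np.stack([Ms,Mt])))
        for i in range(1,n+1):
            f=i/n;Mg=S(f).as_matrix();Xg=Ts+f*(Tt-Ts)+OFF*Mg[:,2]
            dp=np.round(M.T@(Xg-X)/.025,2);an=np.round(rel(M,Mg),2)
            X=X+M@(dp*.025);M=M@R.from_rotvec(an*4,degrees=True).as_matrix();out.append((dp+0,an+0,round(w/47-1,2)))
        T=X-OFF*M[:,2]
        if chk:
            b,wr,q=clr(T,M,q if q is not None else np.array([-.3,.5,1.55,.5,1.5,.7]));print("#",T.round(4),"body",b.round(3),"wr",wr.round(3) if wr!=-1 else wr,"q",q.round(2))
    for i in range(0,len(out),5):
        o=out[i:i+5];f=lambda v:"["+", ".join(f"{x:g}" for x in v)+"]"
        print("dp ["+", ".join(f(k[0]) for k in o)+"]\nan ["+", ".join(f(k[1]) for k in o)+"]\ncl",[k[2] for k in o])
    m=max(np.abs(np.r_[k[0],k[1]]).max() for k in out);print("max",m,"n",len(out))
def now():
    from rig import ctrl
    s=ctrl.state();M=np.array(s["ee_rot"]);U,_,V=np.linalg.svd(M);M=U@V;return np.array(s["eef_pos"])-OFF*M[:,2],M
a=np.array([-.219,.976,0]);b=np.array([.976,.219,0]);up=np.array([0,0,1.])
Eb0=np.array([.588,.0388,.080])+.015*b
def hook(phi,th,w,k=.018,c=0.,s=1,az=100,Eb=Eb0):
    f=np.radians(phi);E=Eb+a*.130*(1-np.cos(f))+up*.130*np.sin(f);M=tool(az,th,s)
    return E+k*M[:,2]-s*(w/2000-c)*M[:,1],M
E
python3 -c "
from plan import *
T,M=now()
Ti,Mi=hook(0,48,46,c=.006)
Tp=Ti-.035*Mi[:,2]
rows(T,M,[(Tp+.09*up+.06*0,Mi,24,46),(Tp,Mi,5,46),(Ti,Mi,4,46)])
"
```

```text
# [0.6025 0.0435 0.194 ] body 0.011 wr 0.085 q [-0.39  0.33  1.62  0.6   1.64  0.91]
# [0.6025 0.0434 0.1041] body 0.023 wr 0.084 q [-0.39  0.44  1.65  0.6   1.51  0.82]
# [0.5982 0.0664 0.0781] body 0.02 wr 0.114 q [-0.36  0.47  1.67  0.62  1.46  0.82]
dp [[-0.23, 0, 0.04], [-0.23, 0.02, 0.03], [-0.23, 0.04, 0.02], [-0.23, 0.05, 0.01], [-0.22, 0.07, 0.01]]
an [[0.34, 0.35, 0.91], [0.34, 0.34, 0.91], [0.35, 0.35, 0.91], [0.34, 0.34, 0.91], [0.34, 0.35, 0.91]]
cl [-0.02, -0.02, -0.02, -0.02, -0.02]
dp [[-0.21, 0.08, 0], [-0.21, 0.1, -0.01], [-0.2, 0.11, -0.02], [-0.19, 0.13, -0.03], [-0.17, 0.14, -0.03]]
an [[0.34, 0.34, 0.91], [0.35, 0.35, 0.91], [0.34, 0.35, 0.91], [0.34, 0.34, 0.92], [0.34, 0.35, 0.91]]
cl [-0.02, -0.02, -0.02, -0.02, -0.02]
dp [[-0.17, 0.15, -0.05], [-0.16, 0.16, -0.05], [-0.14, 0.16, -0.06], [-0.13, 0.18, -0.07], [-0.11, 0.19, -0.07]]
an [[0.35, 0.34, 0.91], [0.34, 0.35, 0.91], [0.34, 0.34, 0.91], [0.34, 0.35, 0.91], [0.35, 0.35, 0.91]]
cl [-0.02, -0.02, -0.02, -0.02, -0.02]
dp [[-0.1, 0.19, -0.09], [-0.09, 0.19, -0.09], [-0.06, 0.2, -0.1], [-0.05, 0.21, -0.11], [-0.04, 0.2, -0.12]]
an [[0.34, 0.34, 0.91], [0.34, 0.35, 0.91], [0.34, 0.34, 0.91], [0.35, 0.35, 0.91], [0.34, 0.34, 0.91]]
cl [-0.02, -0.02, -0.02, -0.02, -0.02]
dp [[-0.02, 0.2, -0.12], [0, 0.21, -0.12], [0.02, 0.2, -0.14], [0.04, 0.19, -0.13], [0, 0.48, 0.53]]
an [[0.34, 0.35, 0.91], [0.34, 0.35, 0.91], [0.34, 0.34, 0.91], [0.35, 0.35, 0.91], [0, 0, 0]]
cl [-0.02, -0.02, -0.02, -0.02, -0.02]
dp [[0, 0.49, 0.54], [0, 0.48, 0.53], [0, 0.48, 0.54], [0, 0.48, 0.53], [0, 0, 0.35]]
an [[0, 0, 0], [0, 0, 0], [0, 0, 0], [0, 0, 0], [0, 0, 0]]
cl [-0.02, -0.02, -0.02, -0.02, -0.02]
dp [[0, 0, 0.35], [0, 0, 0.35], [-0.01, 0, 0.35]]
an [[0, 0, 0], [0, 0, 0], [0, 0, 0]]
cl [-0.02, -0.02, -0.02]
max 0.92 n 33
```

step_arm:
  dp:
    - [0,0,-0.3]
    - [0,0,0]
    - [0,0,0]
    - [0,0,0]
    - [0,0,0]
  angular:
    - [0.34,0.345,0.91]
    - [0.34,0.345,0.91]
    - [0.34,0.345,0.91]
    - [0.34,0.345,0.91]
    - [0.34,0.345,0.91]
  claw: [-0.02,-0.02,-0.02,-0.02,-0.02]

```text
t: 10.55
eef_pos: [0.5555, 0.1886, 0.1952]
ee_rot: [[0.122, 0.985, -0.124], [0.988, -0.108, 0.114], [0.099, -0.137, -0.986]]
contact_force: [-0.1, -0.3, -0.1]
grip_width: 0.046
finger_force: 0.0
```

step_arm:
  dp:
    - [0,0,0]
    - [0,0,0]
    - [0,0,0]
    - [0,0,0]
    - [0,0,0]
  angular:
    - [0.34,0.345,0.91]
    - [0.34,0.345,0.91]
    - [0.34,0.345,0.91]
    - [0.34,0.345,0.91]
    - [0.34,0.345,0.91]
  claw: [-0.02,-0.02,-0.02,-0.02,-0.02]

```text
t: 11.05
eef_pos: [0.5555, 0.1886, 0.1951]
ee_rot: [[0.44, 0.875, -0.202], [0.886, -0.386, 0.258], [0.148, -0.292, -0.945]]
contact_force: [-0.0, 0.2, 0.0]
grip_width: 0.0462
finger_force: 0.0
```

step_arm:
  dp:
    - [0,0,0]
    - [0,0,0]
    - [0,0,0]
    - [0,0,0]
    - [0,0,0]
  angular:
    - [0.34,0.345,0.91]
    - [0.34,0.345,0.91]
    - [0.34,0.345,0.91]
    - [0.34,0.345,0.91]
    - [0.34,0.345,0.91]
  claw: [-0.02,-0.02,-0.02,-0.02,-0.02]

```text
t: 11.55
eef_pos: [0.5555, 0.1885, 0.1951]
ee_rot: [[0.714, 0.664, -0.224], [0.686, -0.599, 0.413], [0.14, -0.448, -0.883]]
contact_force: [-0.8, 0.4, 0.0]
grip_width: 0.0462
finger_force: 0.0
```

step_arm:
  dp:
    - [0,0,0]
    - [0,0,0]
    - [0,0,0]
    - [0,0,0]
    - [0,0,0]
  angular:
    - [0.34,0.345,0.91]
    - [0.34,0.345,0.91]
    - [0.34,0.345,0.91]
    - [0.34,0.345,0.91]
    - [0.34,0.345,0.91]
  claw: [-0.02,-0.02,-0.02,-0.02,-0.02]

```text
t: 12.05
eef_pos: [0.5555, 0.1885, 0.1951]
ee_rot: [[0.906, 0.379, -0.188], [0.416, -0.717, 0.559], [0.077, -0.585, -0.808]]
contact_force: [0.8, 0.4, -0.0]
grip_width: 0.0458
finger_force: 0.0
```

step_arm:
  dp:
    - [0,0,0]
    - [0,0,0]
    - [0,0,0]
    - [0,0,0]
    - [0,0,0]
  angular:
    - [0.34,0.345,0.91]
    - [0.34,0.345,0.91]
    - [0.34,0.345,0.91]
    - [0.34,0.345,0.91]
    - [0,0,0]
  claw: [-0.02,-0.02,-0.02,-0.02,-0.02]

```text
t: 12.55
eef_pos: [0.5549, 0.1881, 0.1946]
ee_rot: [[0.985, 0.123, -0.122], [0.173, -0.734, 0.656], [-0.008, -0.667, -0.745]]
contact_force: [-0.0, 0.8, -0.1]
grip_width: 0.0462
finger_force: 0.0
```

```bash
python3 -c "
from plan import *
log();T,M=now()
Ti,Mi=hook(0,48,46,c=.006)
Tp=Ti-.035*Mi[:,2]
rows(T,M,[(Tp+.045*up,Mi,6,46),(Tp,Mi,2,46),(Ti,Mi,3,46)])
cover('top')"
```

```text
t 12.55 q [-0.208  0.179  1.763  0.665  1.539  1.052] p [0.5549 0.1881 0.1946] F [-0.   0.8 -0.1] w 0.0462 ff 0.0
[[0.985, 0.123, -0.122], [0.173, -0.734, 0.656], [-0.008, -0.667, -0.745]]
# [0.6024 0.0434 0.1491] body 0.023 wr 0.083 q [-0.39  0.38  1.64  0.6   1.57  0.86]
# [0.6024 0.0433 0.104 ] body 0.023 wr 0.084 q [-0.39  0.44  1.65  0.6   1.51  0.82]
# [0.5984 0.0664 0.078 ] body 0.02 wr 0.114 q [-0.36  0.47  1.67  0.62  1.46  0.82]
dp [[0.15, 0.95, -0.31], [0.15, 0.95, -0.3], [0.14, 0.95, -0.31], [0.15, 0.95, -0.3], [0.15, 0.95, -0.31]]
an [[0.01, 0.01, -0.01], [0, 0.02, -0.02], [0.01, 0.01, -0.01], [0, 0.02, -0.02], [0.01, 0.01, -0.01]]
cl [-0.02, -0.02, -0.02, -0.02, -0.02]
dp [[0.14, 0.95, -0.31], [0, 0.6, 0.67], [0, 0.61, 0.67], [0, 0, 0.47], [0, 0, 0.46]]
an [[0, 0.02, -0.02], [0, 0, 0], [0, 0, 0], [0, 0, 0], [0, 0, 0]]
cl [-0.02, -0.02, -0.02, -0.02, -0.02]
dp [[0, 0, 0.47]]
an [[0, 0, 0]]
cl [-0.02]
max 0.95 n 11
top 2470 0.0885 (array([551.6,  98.2]), array([ 72.1, 130.2]), 10.77, [[504.0, 155.5], [528.2999877929688, 27.5], [599.2000122070312, 41.0], [574.7999877929688, 168.89999389648438]])
```

step_arm:
  dp:
    - [0.15,0.95,-0.3]
    - [0.15,0.95,-0.3]
    - [0.15,0.95,-0.3]
    - [0.15,0.95,-0.3]
    - [0.15,0.95,-0.3]
  angular:
    - [0,0,0]
    - [0,0,0]
    - [0,0,0]
    - [0,0,0]
    - [0,0,0]
  claw: [-0.02,-0.02,-0.02,-0.02,-0.02]

```text
t: 13.1
eef_pos: [0.5941, 0.0791, 0.144]
ee_rot: [[0.984, 0.127, -0.121], [0.176, -0.734, 0.656], [-0.005, -0.667, -0.745]]
contact_force: [-0.2, 0.5, 0.1]
grip_width: 0.0458
finger_force: 0.0
```

step_arm:
  dp:
    - [0.15,0.95,-0.3]
    - [0,0.6,0.67]
    - [0,0.6,0.67]
    - [0,0,0]
  angular:
    - [0,0,0]
    - [0,0,0]
    - [0,0,0]
    - [0,0,0]
  claw: [-0.02,-0.02,-0.02,-0.02]

```text
t: 13.5
eef_pos: [0.599, 0.0587, 0.0862]
ee_rot: [[0.985, 0.123, -0.125], [0.175, -0.733, 0.657], [-0.011, -0.669, -0.743]]
contact_force: [-1.2, -0.4, 0.4]
grip_width: 0.0462
finger_force: 0.0
```

```bash
python3 -c "
from plan import *
log();T,M=now();print(T)
Ti,Mi=hook(0,48,46,c=.006)
rows(T,M,[(Ti,Mi,3,46)])
d,P,m=cover('side',box=(230,380,180,290),save='pics/s3.png')"
```

```text
t 13.5 q [-0.389  0.449  1.644  0.596  1.516  0.831] p [0.599  0.0587 0.0862] F [-1.2 -0.4  0.4] w 0.0462 ff 0.0
[[0.985, 0.123, -0.125], [0.175, -0.733, 0.657], [-0.011, -0.669, -0.743]]
[0.60162249 0.04487284 0.10178542]
# [0.5984 0.0664 0.078 ] body 0.02 wr 0.114 q [-0.36  0.47  1.67  0.62  1.46  0.82]
dp [[0.01, 0, 0.43], [0.02, -0.01, 0.43], [0.01, 0, 0.43]]
an [[0, 0.04, -0.03], [0, 0.05, -0.03], [0, 0.04, -0.03]]
cl [-0.02, -0.02, -0.02]
max 0.43 n 3
side 1899 0.0889 (array([577.8,  81.6]), array([118.6, 172.9]), 10.71, [[503.5, 155.5], [535.5999755859375, -14.399999618530273], [652.2000122070312, 7.699999809265137], [620.0, 177.60000610351562]])
```

View pics/s3.png

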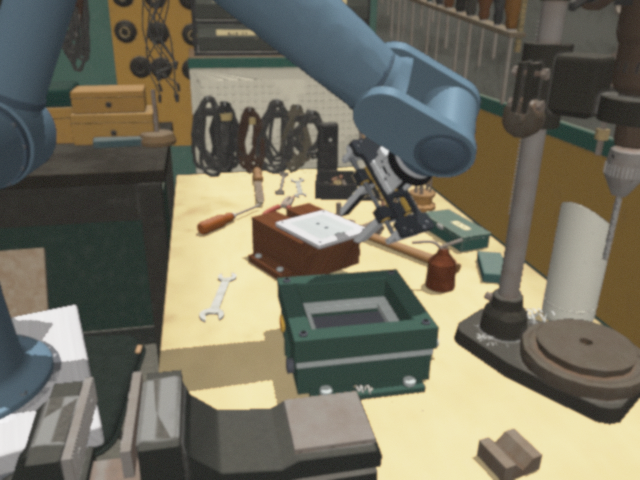

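The picture shows the cover on the block at (318,228), overhanging to the right. The jaws are around its edge at (360,235), clear of the casing and oil can (440,265). I'll insert and start the lift.

step_arm:
  dp:
    - [0.01,0,0.43]
    - [0.01,0,0.43]
    - [0.01,0,0.43]
    - [0,0,0]
  angular:
    - [0,0.04,-0.03]
    - [0,0.04,-0.03]
    - [0,0.04,-0.03]
    - [0,0,0]
  claw: [-0.02,-0.02,-0.02,-0.02]

```text
t: 13.95
eef_pos: [0.5966, 0.0806, 0.0642]
ee_rot: [[0.985, 0.131, -0.115], [0.174, -0.732, 0.658], [0.002, -0.668, -0.744]]
contact_force: [-0.1, -0.0, 0.3]
grip_width: 0.0458
finger_force: 0.0
```

```bash
python3 -c "
from plan import *
log();T,M=now();print(T)
L=[(*hook(f,t,46),n,46) for f,t,n in((0,47,2),(8,45,4),(16,42,4),(25,37,5),(33,33,5))]
rows(T,M,L)"
```

```text
t 13.95 q [-0.361  0.462  1.674  0.617  1.459  0.817] p [0.5966 0.0806 0.0642] F [-0.1 -0.   0.3] w 0.0458 ff 0.0
[[0.985, 0.131, -0.115], [0.174, -0.732, 0.658], [0.002, -0.668, -0.744]]
[0.59896946 0.06677945 0.07984499]
# [0.5975 0.0707 0.0825] body 0.024 wr 0.115 q [-0.36  0.46  1.67  0.63  1.47  0.82]
# [0.5973 0.0718 0.1016] body 0.034 wr 0.105 q [-0.37  0.45  1.67  0.65  1.52  0.82]
# [0.5965 0.0753 0.1209] body 0.04 wr 0.096 q [-0.38  0.44  1.66  0.68  1.57  0.82]
# [0.5951 0.0818 0.1424] body 0.037 wr 0.087 q [-0.39  0.44  1.65  0.74  1.64  0.82]
# [0.5932 0.0897 0.1602] body 0.039 wr 0.084 q [-0.39  0.44  1.65  0.79  1.69  0.83]
dp [[-0.01, -0.11, 0.02], [-0.02, -0.1, 0.01], [0, -0.15, -0.13], [0, -0.14, -0.13], [0, -0.15, -0.13]]
an [[0.13, -0.01, 0.02], [0.14, -0.01, 0.01], [0.12, 0, 0], [0.13, 0, 0], [0.12, 0, 0]]
cl [-0.02, -0.02, -0.02, -0.02, -0.02]
dp [[0, -0.15, -0.13], [0, -0.17, -0.11], [0, -0.18, -0.11], [-0.01, -0.17, -0.11], [0, -0.18, -0.1]]
an [[0.13, 0, 0], [0.19, 0, 0], [0.18, 0, 0], [0.19, 0, 0], [0.19, 0, 0]]
cl [-0.02, -0.02, -0.02, -0.02, -0.02]
dp [[0, -0.18, -0.08], [0, -0.18, -0.07], [-0.01, -0.18, -0.07], [0, -0.18, -0.07], [0, -0.18, -0.06]]
an [[0.25, 0, 0], [0.25, 0, 0], [0.25, 0, 0], [0.25, 0, 0], [0.25, 0, 0]]
cl [-0.02, -0.02, -0.02, -0.02, -0.02]
dp [[0, -0.17, -0.03], [-0.01, -0.16, -0.04], [0, -0.17, -0.03], [0, -0.16, -0.02], [-0.01, -0.17, -0.03]]
an [[0.2, 0, 0], [0.2, 0, 0], [0.2, 0, 0], [0.2, 0, 0], [0.2, 0, 0]]
cl [-0.02, -0.02, -0.02, -0.02, -0.02]
max 0.25 n 20
```

step_arm:
  dp:
    - [0,-0.11,0.02]
    - [0,-0.11,0.02]
    - [0,-0.15,-0.13]
    - [0,-0.15,-0.13]
    - [0,-0.15,-0.13]
  angular:
    - [0.13,0,0]
    - [0.13,0,0]
    - [0.12,0,0]
    - [0.12,0,0]
    - [0.12,0,0]
  claw: [-0.02,-0.02,-0.02,-0.02,-0.02]

```text
t: 14.45
eef_pos: [0.5968, 0.0849, 0.0835]
ee_rot: [[0.985, 0.127, -0.117], [0.173, -0.704, 0.689], [0.005, -0.699, -0.715]]
contact_force: [-0.2, -0.2, -2.2]
grip_width: 0.046
finger_force: 0.7
```

step_arm:
  dp:
    - [0,-0.15,-0.13]
    - [0,-0.17,-0.11]
    - [0,0,0]
  angular:
    - [0.12,0,0]
    - [0.19,0,0]
    - [0,0,0]
  claw: [-0.02,-0.02,-0.02]

```text
t: 14.75
eef_pos: [0.5969, 0.0863, 0.0935]
ee_rot: [[0.985, 0.124, -0.119], [0.172, -0.689, 0.704], [0.005, -0.714, -0.7]]
contact_force: [1.1, -1.5, -1.5]
grip_width: 0.0462
finger_force: 0.8
```

```bash
cat >> h.py <<'E'
def plane(n,box,thr=.004,lo=.07,hi=.3,seeds=400):
    """RANSAC plane of bright plate pixels in box"""
    from rig import ctrl
    d=ctrl.snapshot(n);P=pts(d);u0,u1,v0,v1=box;Q=P[v0:v1,u0:u1].reshape(-1,3);g=d["image"][v0:v1,u0:u1].reshape(-1,3).astype(int)
    k=np.isfinite(Q).all(1)&(Q[:,2]>lo)&(Q[:,2]<hi)&(g.min(1)>110)&(g.max(1)-g.min(1)<40);Q=Q[k]
    rng=np.random.default_rng(0);best=None
    for _ in range(seeds):
        t=Q[rng.integers(0,len(Q),3)];nn=np.cross(t[1]-t[0],t[2]-t[0]);l=np.linalg.norm(nn)
        if l<1e-5:continue
        i=np.abs((Q-t[0])@(nn/l))<thr
        if best is None or i.sum()>best.sum():best=i
    I=Q[best];c=I.mean(0);nn=np.linalg.svd(I-c)[2][2];nn*=np.sign(nn[2])
    print(n,"inl",len(I),"n",nn.round(3),"tilt",np.degrees(np.arccos(nn[2])).round(1),"min",I.min(0).round(3),"max",I.max(0).round(3));return d,I,nn
E
python3 -c "
from h import *
log();d,I,n=plane('side',(240,375,170,270))
cv2.imwrite('pics/s4.png',cv2.resize(d['image'][150:300,220:460],None,fx=2.5,fy=2.5))"
```

```text
t 14.75 q [-0.372  0.445  1.663  0.66   1.528  0.822] p [0.5969 0.0863 0.0935] F [ 1.1 -1.5 -1.5] w 0.0462 ff 0.8
[[0.985, 0.124, -0.119], [0.172, -0.689, 0.704], [0.005, -0.714, -0.7]]
side inl 1352 n [-0.05   0.152  0.987] tilt 9.2 min [0.506 0.012 0.081] max [0.636 0.187 0.118]
```

View pics/s4.png

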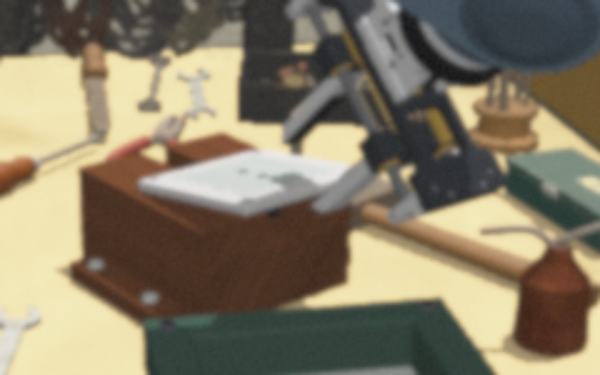

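The cover's right edge is lifted (crop 340,175) by the lower finger and tilted 9°, as planned. I'll continue.

step_arm:
  dp:
    - [0,-0.18,-0.11]
    - [0,-0.18,-0.11]
    - [0,-0.18,-0.1]
    - [0,-0.18,-0.08]
    - [0,-0.18,-0.07]
  angular:
    - [0.19,0,0]
    - [0.19,0,0]
    - [0.19,0,0]
    - [0.25,0,0]
    - [0.25,0,0]
  claw: [-0.02,-0.02,-0.02,-0.02,-0.02]

```text
t: 15.3
eef_pos: [0.5953, 0.0933, 0.1179]
ee_rot: [[0.985, 0.115, -0.129], [0.173, -0.634, 0.754], [0.005, -0.765, -0.644]]
contact_force: [0.8, -1.8, -0.9]
grip_width: 0.0462
finger_force: 0.8
```

step_arm:
  dp:
    - [0,-0.18,-0.07]
    - [0,-0.18,-0.07]
    - [0,-0.18,-0.06]
    - [0,0,0]
  angular:
    - [0.25,0,0]
    - [0.25,0,0]
    - [0.25,0,0]
    - [0,0,0]
  claw: [-0.02,-0.02,-0.02,-0.02]

```text
t: 15.7
eef_pos: [0.5944, 0.0978, 0.1313]
ee_rot: [[0.985, 0.108, -0.135], [0.173, -0.594, 0.786], [0.005, -0.798, -0.603]]
contact_force: [0.4, -0.4, -1.1]
grip_width: 0.0461
finger_force: 0.7
```

```bash
python3 -c "
from plan import *
log();T,M=now();print(T);d,I,n=plane('side',(240,375,160,270))
L=[(*hook(f,t,46),n,46) for f,t,n in((33,33,5),)]
rows(T,M,L)"
```

```text
t 15.7 q [-0.39   0.442  1.649  0.744  1.639  0.823] p [0.5944 0.0978 0.1313] F [ 0.4 -0.4 -1.1] w 0.0461 ff 0.7
[[0.985, 0.108, -0.135], [0.173, -0.594, 0.786], [0.005, -0.798, -0.603]]
[0.59722358 0.08126907 0.14393363]
side inl 431 n [-0.104  0.385  0.917] tilt 23.5 min [0.504 0.003 0.075] max [0.629 0.201 0.165]
# [0.5933 0.0896 0.1603] body 0.039 wr 0.084 q [-0.39  0.44  1.65  0.79  1.69  0.83]
dp [[-0.02, -0.16, -0.02], [-0.02, -0.16, -0.02], [-0.02, -0.16, -0.02], [-0.02, -0.16, -0.01], [-0.02, -0.16, -0.02]]
an [[0.21, -0.01, 0.01], [0.2, -0.01, 0.01], [0.21, -0.01, 0.01], [0.2, -0.01, 0.01], [0.21, -0.01, 0]]
cl [-0.02, -0.02, -0.02, -0.02, -0.02]
max 0.21 n 5
```

step_arm:
  dp:
    - [-0.01,-0.16,-0.02]
    - [-0.01,-0.16,-0.02]
    - [-0.01,-0.16,-0.02]
    - [-0.01,-0.16,-0.02]
    - [-0.01,-0.16,-0.02]
  angular:
    - [0.2,0,0]
    - [0.2,0,0]
    - [0.2,0,0]
    - [0.2,0,0]
    - [0.2,0,0]
  claw: [-0.02,-0.02,-0.02,-0.02,-0.02]

```text
t: 16.25
eef_pos: [0.5914, 0.1071, 0.1492]
ee_rot: [[0.985, 0.098, -0.142], [0.173, -0.537, 0.826], [0.005, -0.838, -0.546]]
contact_force: [1.4, -1.4, -0.6]
grip_width: 0.0458
finger_force: 0.7
```

step_arm:
  dp:
    - [0,0.1,0]
    - [0,0.1,0]
    - [0,0.1,0]
    - [0,0.1,0]
    - [0,0,0]
  angular:
    - [0,0,0]
    - [0,0,0]
    - [0,0,0]
    - [0,0,0]
    - [0,0,0]
  claw: [-0.13,-0.23,-0.34,-0.45,-0.45]
  grip_force: 10

```text
t: 16.75
eef_pos: [0.5922, 0.1014, 0.14]
ee_rot: [[0.985, 0.097, -0.142], [0.172, -0.538, 0.825], [0.004, -0.837, -0.547]]
contact_force: [-0.1, -1.5, -1.4]
grip_width: 0.0263
finger_force: 0.7
```

```bash
python3 -c "
from plan import *
log();T,M=now();print(T);d,I,n=plane('side',(240,400,150,270))
cv2.imwrite('pics/s5.png',cv2.resize(d['image'][130:280,220:460],None,fx=2.5,fy=2.5))"
```

```text
t 16.75 q [-0.401  0.458  1.645  0.788  1.685  0.813] p [0.5922 0.1014 0.14  ] F [-0.1 -1.5 -1.4] w 0.0263 ff 0.7
[[0.985, 0.097, -0.142], [0.172, -0.538, 0.825], [0.004, -0.837, -0.547]]
[0.59523974 0.08410536 0.15150331]
side inl 617 n [0.991 0.106 0.076] tilt 85.6 min [ 0.58  -0.068  0.082] max [0.604 0.221 0.258]
```

View pics/s5.png

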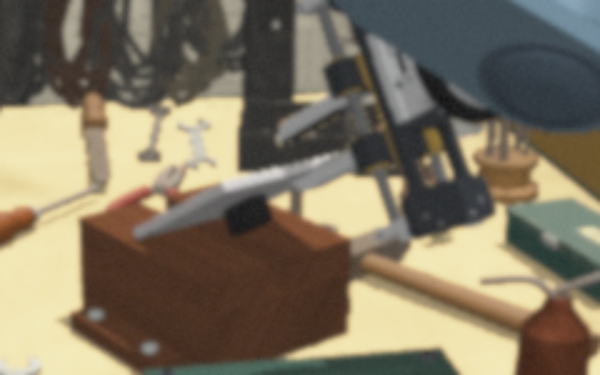

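The cover is tilted about 33°, with the black grip clear of the groove (crop 248,213) and its edge between the fingers. I'll close fully.

step_arm:
  dp:
    - [0,0.1,0.05]
    - [0,0.1,0.05]
    - [0,0.1,0.05]
    - [0,0.06,0.05]
    - [0,0,0]
  angular:
    - [0,0,0]
    - [0,0,0]
    - [0,0,0]
    - [0,0,0]
    - [0,0,0]
  claw: [-0.55,-0.65,-0.75,-0.9,-1]
  grip_force: 15

```text
t: 17.3
eef_pos: [0.5923, 0.1012, 0.1301]
ee_rot: [[0.985, 0.098, -0.143], [0.173, -0.537, 0.826], [0.004, -0.838, -0.546]]
contact_force: [-0.2, 0.1, 0.2]
grip_width: 0.0084
finger_force: 15.0
```

step_arm:
  dp:
    - [0,0,0]
    - [0,0,0]
    - [0,0,0]
  angular:
    - [0,0,0]
    - [0,0,0]
    - [0,0,0]
  claw: [-1,-1,-1]
  grip_force: 60

```text
t: 17.6
eef_pos: [0.5923, 0.1014, 0.1305]
ee_rot: [[0.985, 0.098, -0.143], [0.173, -0.537, 0.826], [0.004, -0.838, -0.546]]
contact_force: [-1.4, 1.2, 1.8]
grip_width: 0.0074
finger_force: 59.8
```

```bash
python3 -c "
from plan import *
log();T,M=now();print(T)
V=tool(100,80,1)
rows(T,M,[(T+.09*up,M,5,0),(T+np.array([-.0,.02,.11]),V,12,0)])"
```

```text
t 17.6 q [-0.402  0.473  1.645  0.787  1.675  0.801] p [0.5923 0.1014 0.1305] F [-1.4  1.2  1.8] w 0.0074 ff 59.8
[[0.985, 0.098, -0.143], [0.173, -0.537, 0.826], [0.004, -0.838, -0.546]]
[0.59528905 0.08401842 0.14191931]
# [0.5954 0.0842 0.2319] body 0.029 wr 0.079 q [-0.4   0.35  1.62  0.8   1.78  0.91]
# [0.5952 0.1039 0.252 ] body 0.193 wr 0.29 q [-0.09  0.11  1.63  0.17  1.45  1.28]
dp [[0, -0.6, -0.39], [0.01, -0.61, -0.4], [0, -0.6, -0.39], [0, -0.6, -0.39], [0.01, -0.61, -0.39]]
an [[0, 0, 0], [0, 0, 0], [0, 0, 0], [0, 0, 0], [0, 0, 0]]
cl [-1.0, -1.0, -1.0, -1.0, -1.0]
dp [[0.01, -0.03, 0.02], [0.01, -0.04, 0.01], [0.01, -0.03, 0], [0.01, -0.04, 0], [0.02, -0.04, -0.01]]
an [[-0.98, 0, 0], [-0.98, -0.01, 0.01], [-0.97, 0, 0], [-0.98, -0.01, 0], [-0.98, 0, 0]]
cl [-1.0, -1.0, -1.0, -1.0, -1.0]
dp [[0.01, -0.03, -0.02], [0.01, -0.03, -0.02], [0.01, -0.04, -0.03], [0.01, -0.03, -0.03], [0.01, -0.03, -0.04]]
an [[-0.98, -0.01, 0.01], [-0.97, 0, 0], [-0.98, -0.01, 0], [-0.98, 0, 0], [-0.98, -0.01, 0.01]]
cl [-1.0, -1.0, -1.0, -1.0, -1.0]
dp [[0.01, -0.02, -0.05], [0.01, -0.02, -0.05]]
an [[-0.97, 0, 0], [-0.98, -0.01, 0]]
cl [-1.0, -1.0]
max 0.98 n 17
```

step_arm:
  dp:
    - [0,-0.3,-0.2]
    - [0,-0.6,-0.4]
    - [0,-0.6,-0.4]
    - [0,-0.6,-0.4]
    - [0,-0.6,-0.4]
  angular:
    - [0,0,0]
    - [0,0,0]
    - [0,0,0]
    - [0,0,0]
    - [0,0,0]
  claw: [-1,-1,-1,-1,-1]

```text
t: 18.1
eef_pos: [0.5926, 0.0998, 0.2135]
ee_rot: [[0.985, 0.099, -0.141], [0.173, -0.539, 0.825], [0.006, -0.836, -0.548]]
contact_force: [0.9, 0.0, -3.4]
grip_width: 0.0074
finger_force: 59.8
```

step_arm:
  dp:
    - [0,-0.3,-0.2]
    - [0,0,0]
    - [0,0,0]
    - [0,0,0]
    - [0,0,0]
  angular:
    - [-0.3,0,0]
    - [-0.6,0,0]
    - [-0.8,0,0]
    - [-0.8,0,0]
    - [-0.8,0,0]
  claw: [-1,-1,-1,-1,-1]

```text
t: 18.6
eef_pos: [0.5919, 0.1001, 0.2199]
ee_rot: [[0.985, 0.128, -0.116], [0.173, -0.715, 0.678], [0.004, -0.688, -0.726]]
contact_force: [-0.0, 0.1, -3.1]
grip_width: 0.0074
finger_force: 59.8
```

step_arm:
  dp:
    - [0,0,0]
    - [0,0,0]
    - [0,0,0]
    - [0,0,0]
    - [0,0,0]
  angular:
    - [-0.8,0,0]
    - [-0.8,0,0]
    - [-0.8,0,0]
    - [-0.8,0,0]
    - [-0.8,0,0]
  claw: [-1,-1,-1,-1,-1]

```text
t: 19.1
eef_pos: [0.5918, 0.1003, 0.22]
ee_rot: [[0.985, 0.155, -0.077], [0.173, -0.873, 0.455], [0.004, -0.462, -0.887]]
contact_force: [-0.2, -0.2, -2.4]
grip_width: 0.0073
finger_force: 59.8
```

step_arm:
  dp:
    - [0,0,0]
    - [0,0,0]
    - [0,0,0]
    - [0,0,0]
    - [0,0,0]
  angular:
    - [-0.8,0,0]
    - [-0.8,0,0]
    - [-0.8,0,0]
    - [-0.8,0,0]
    - [-0.5,0,0]
  claw: [-1,-1,-1,-1,-1]

```text
t: 19.6
eef_pos: [0.5916, 0.1009, 0.2203]
ee_rot: [[0.985, 0.17, -0.034], [0.174, -0.96, 0.218], [0.004, -0.221, -0.975]]
contact_force: [-0.6, -1.0, -3.8]
grip_width: 0.0074
finger_force: 59.8
```

```bash
python3 -c "
from plan import *
log();T,M=now();print(T)"
```

```text
t 19.6 q [-0.129  0.114  1.654  0.215  1.441  1.231] p [0.5916 0.1009 0.2203] F [-0.6 -1.  -3.8] w 0.0074 ff 59.8
[[0.985, 0.17, -0.034], [0.174, -0.96, 0.218], [0.004, -0.221, -0.975]]
[0.5922984  0.09635268 0.24073411]
```

step_arm:
  dp:
    - [0,0,0]
    - [0,0,0]
    - [0,0,0]
    - [0,0,0]
    - [0,0,0]
  angular:
    - [0,0,-0.5]
    - [0,0,-1]
    - [0,0,-1]
    - [0,0,-1]
    - [0,0,-1]
  claw: [-1,-1,-1,-1,-1]

```text
t: 20.1
eef_pos: [0.5915, 0.1006, 0.2198]
ee_rot: [[0.883, 0.468, -0.036], [0.464, -0.858, 0.22], [0.072, -0.211, -0.975]]
contact_force: [-0.5, 0.3, -3.1]
grip_width: 0.0075
finger_force: 59.8
```

step_arm:
  dp:
    - [0,0,0]
    - [0,0,0]
    - [0,0,0]
    - [0,0,0]
    - [0,0,0]
  angular:
    - [0,0,-1]
    - [0,0,-1]
    - [0,0,-1]
    - [0,0,-1]
    - [0,0,-1]
  claw: [-1,-1,-1,-1,-1]

```text
t: 20.6
eef_pos: [0.5915, 0.1005, 0.2197]
ee_rot: [[0.67, 0.742, -0.036], [0.729, -0.648, 0.22], [0.14, -0.173, -0.975]]
contact_force: [0.0, 0.6, -3.2]
grip_width: 0.0077
finger_force: 59.8
```

step_arm:
  dp:
    - [0,0,0]
    - [0,0,0]
    - [0,0,0]
    - [0,0,0]
    - [0,0,0]
  angular:
    - [0,0,-1]
    - [0,0,-1]
    - [0,0,-1]
    - [0,0,-1]
    - [0,0,-1]
  claw: [-1,-1,-1,-1,-1]

```text
t: 21.1
eef_pos: [0.5914, 0.1005, 0.2198]
ee_rot: [[0.376, 0.926, -0.036], [0.907, -0.359, 0.22], [0.191, -0.115, -0.975]]
contact_force: [0.2, 0.2, -3.2]
grip_width: 0.007
finger_force: 59.8
```

step_arm:
  dp:
    - [0,0,0]
    - [0,0,0]
    - [0,0,0]
    - [0,0,0]
    - [0,0,0]
  angular:
    - [0,0,-1]
    - [0,0,-1]
    - [0,0,-1]
    - [0,0,-1]
    - [0,0,-1]
  claw: [-1,-1,-1,-1,-1]

```text
t: 21.6
eef_pos: [0.5914, 0.1005, 0.2197]
ee_rot: [[0.036, 0.999, -0.036], [0.975, -0.028, 0.22], [0.219, -0.043, -0.975]]
contact_force: [0.2, 0.2, -3.5]
grip_width: 0.0071
finger_force: 59.8
```

step_arm:
  dp:
    - [0,0,0]
    - [0,0,0]
    - [0,0,0]
    - [0,0,0]
    - [0,0,0]
  angular:
    - [0,0,-1]
    - [0,0,-1]
    - [0,0,-1]
    - [0,0,-1]
    - [0,0,-1]
  claw: [-1,-1,-1,-1,-1]

```text
t: 22.1
eef_pos: [0.5914, 0.1006, 0.2197]
ee_rot: [[-0.307, 0.951, -0.036], [0.926, 0.308, 0.22], [0.22, 0.035, -0.975]]
contact_force: [-0.1, -0.7, -2.6]
grip_width: 0.0075
finger_force: 59.8
```

step_arm:
  dp:
    - [0,0,0]
    - [0,0,0]
    - [0,0,0]
    - [0,0,0]
    - [0,0,0]
  angular:
    - [0,0,-1]
    - [0,0,-1]
    - [0,0,-1]
    - [0,0,-1]
    - [0,0,-1]
  claw: [-1,-1,-1,-1,-1]

```text
t: 22.6
eef_pos: [0.5914, 0.1006, 0.2197]
ee_rot: [[-0.614, 0.788, -0.036], [0.765, 0.606, 0.22], [0.195, 0.108, -0.975]]
contact_force: [0.0, 0.7, -2.7]
grip_width: 0.0075
finger_force: 59.8
```

step_arm:
  dp:
    - [0,0,0]
    - [0,0,0]
    - [0,0,0]
    - [0,0,0]
    - [0,0,0]
  angular:
    - [0,0,-1]
    - [0,0,-1]
    - [0,0,-1]
    - [0,0,-1]
    - [0,0,-1]
  claw: [-1,-1,-1,-1,-1]

```text
t: 23.1
eef_pos: [0.5913, 0.1005, 0.2197]
ee_rot: [[-0.847, 0.531, -0.036], [0.511, 0.831, 0.22], [0.147, 0.168, -0.975]]
contact_force: [0.7, 0.2, -3.2]
grip_width: 0.0073
finger_force: 59.7
```

step_arm:
  dp:
    - [0,0,0]
    - [0,0,0]
    - [0,0,0]
    - [0,0,0]
    - [0,0,0]
  angular:
    - [0,0,-1]
    - [0,0,-1]
    - [0,0,-1]
    - [0,0,-1]
    - [0,0,-1]
  claw: [-1,-1,-1,-1,-1]

```text
t: 23.6
eef_pos: [0.5913, 0.1005, 0.2197]
ee_rot: [[-0.977, 0.209, -0.036], [0.196, 0.956, 0.22], [0.08, 0.208, -0.975]]
contact_force: [0.3, 0.5, -3.4]
grip_width: 0.0072
finger_force: 59.7
```

step_arm:
  dp:
    - [0,0,0]
    - [0,0,0]
    - [0,0,0]
    - [0,0,0]
    - [0,0,0]
  angular:
    - [0,0,-1]
    - [0,0,-1]
    - [0,0,-1]
    - [0,0,-1]
    - [0,0,-1]
  claw: [-1,-1,-1,-1,-1]

```text
t: 24.1
eef_pos: [0.5913, 0.1005, 0.2197]
ee_rot: [[-0.99, -0.138, -0.036], [-0.142, 0.965, 0.22], [0.004, 0.223, -0.975]]
contact_force: [-0.7, -0.5, -4.2]
grip_width: 0.007
finger_force: 59.7
```

```bash
python3 -c "
from plan import *
from rig import ctrl
log();T,M=now();print(T)
for n in('top','side'):
    cv2.imwrite(f'pics/f_{n}.png',ctrl.snapshot(n)['image'])
a=cv2.imread('pics/f_side.png')[100:300,220:460];b=cv2.imread('pics/f_top.png')[130:330,200:440]
cv2.imwrite('pics/f.png',cv2.resize(np.hstack([a,b]),None,fx=1.6,fy=1.6))"
```

```text
t 24.1 q [-0.131  0.114  1.655  0.217  1.441 -1.88 ] p [0.5913 0.1005 0.2197] F [-0.7 -0.5 -4.2] w 0.007 ff 59.7
[[-0.99, -0.138, -0.036], [-0.142, 0.965, 0.22], [0.004, 0.223, -0.975]]
[0.59209943 0.0959036  0.24018013]
```

View pics/f.png

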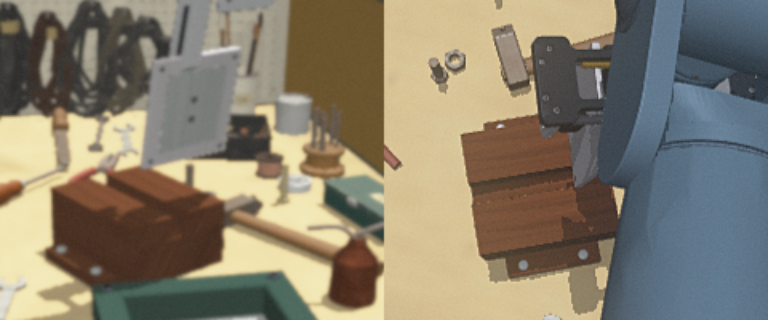

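The cover hangs with its plain face toward the side camera (crop 190,105) and its grip facing the other way, so pitching up puts the plain face down. I'll plan the set-down.

```bash
cat >> plan.py <<'E'
Eb1=np.array([.591,.0364,.080])
E
python3 -c "
from plan import *
T,M=now()
H=lambda f,t,w,c=0:hook(f,t,w,k=.020,s=-1,az=101,Eb=Eb1,c=c)
P0,M0=H(33,33,8)
rows(T,M,[(P0+.1*up,M0,16,0),(P0+.012*up,M0,6,0)])
print('--release check')
L=[(*H(33,33,8),2,8),(*H(33,33,18),3,18),(*H(25,38,30),5,30),(*H(12,45,42),5,42),(*H(0,48,46),4,46),(*H(0,48,46,.006),2,46)]
rows(P0+.012*up,M0,L)"
```

```text
# [0.5828 0.0755 0.2433] body 0.023 wr 0.077 q [-0.42  0.33  1.63  0.79  1.81 -2.24]
# [0.5828 0.0755 0.1551] body 0.032 wr 0.076 q [-0.42  0.44  1.66  0.77  1.71 -2.35]
dp [[0.03, 0, -0.02], [0.03, -0.01, -0.02], [0.04, 0, -0.02], [0.03, 0, -0.03], [0.03, 0, -0.02]]
an [[-0.69, 0.02, -0.04], [-0.69, 0.03, -0.04], [-0.69, 0.02, -0.05], [-0.69, 0.03, -0.04], [-0.69, 0.02, -0.04]]
cl [-1.0, -1.0, -1.0, -1.0, -1.0]
dp [[0.03, 0, -0.03], [0.04, 0.01, -0.03], [0.03, 0, -0.03], [0.03, 0.01, -0.04], [0.04, 0.01, -0.03]]
an [[-0.69, 0.02, -0.04], [-0.68, 0.03, -0.04], [-0.69, 0.02, -0.04], [-0.69, 0.02, -0.05], [-0.69, 0.03, -0.04]]
cl [-1.0, -1.0, -1.0, -1.0, -1.0]
dp [[0.03, 0.01, -0.04], [0.03, 0.01, -0.04], [0.04, 0.01, -0.04], [0.03, 0.02, -0.04], [0.03, 0.02, -0.04]]
an [[-0.69, 0.02, -0.04], [-0.69, 0.03, -0.04], [-0.69, 0.02, -0.04], [-0.69, 0.02, -0.05], [-0.69, 0.03, -0.04]]
cl [-1.0, -1.0, -1.0, -1.0, -1.0]
dp [[0.04, 0.02, -0.04], [0, -0.49, 0.32], [0, -0.5, 0.32], [0, -0.49, 0.32], [0, -0.49, 0.32]]
an [[-0.69, 0.02, -0.04], [0, 0, 0], [0, 0, 0], [0, 0, 0], [0, 0, 0]]
cl [-1.0, 
[... 799 characters left out ...]
 -0.62, -0.62, -0.62]
dp [[0, -0.13, 0.02], [0, -0.12, 0.02], [-0.01, -0.13, 0.03], [0, -0.12, 0.02], [0, -0.13, 0.03]]
an [[0.25, 0, 0], [0.25, 0, 0], [0.25, 0, 0], [0.25, 0, 0], [0.25, 0, 0]]
cl [-0.36, -0.36, -0.36, -0.36, -0.36]
dp [[0, -0.21, 0.1], [0, -0.22, 0.1], [-0.01, -0.21, 0.11], [0, -0.2, 0.11], [0, -0.21, 0.11]]
an [[0.35, 0, 0], [0.35, 0, 0], [0.35, 0, 0], [0.35, 0, 0], [0.35, 0, 0]]
cl [-0.11, -0.11, -0.11, -0.11, -0.11]
dp [[0, -0.21, 0.18], [0, -0.21, 0.19], [0, -0.21, 0.19], [0, -0.21, 0.19], [0, -0.12, 0]]
an [[0.19, 0, 0], [0.19, 0, 0], [0.18, 0, 0], [0.19, 0, 0], [0, 0, 0]]
cl [-0.02, -0.02, -0.02, -0.02, -0.02]
dp [[0, -0.12, 0]]
an [[0, 0, 0]]
cl [-0.02]
max 0.35 n 21
```

step_arm:
  dp:
    - [0.03,0,-0.02]
    - [0.03,0,-0.02]
    - [0.03,0,-0.02]
    - [0.03,0,-0.02]
    - [0.03,0,-0.02]
  angular:
    - [-0.4,0.02,-0.04]
    - [-0.69,0.02,-0.04]
    - [-0.69,0.02,-0.04]
    - [-0.69,0.02,-0.04]
    - [-0.69,0.02,-0.04]
  claw: [-1,-1,-1,-1,-1]

```text
t: 24.7
eef_pos: [0.5885, 0.0985, 0.2227]
ee_rot: [[-0.988, -0.136, -0.072], [-0.153, 0.891, 0.427], [0.006, 0.433, -0.902]]
contact_force: [0.2, 0.5, -3.3]
grip_width: 0.0074
finger_force: 59.7
```

step_arm:
  dp:
    - [0.03,0,-0.03]
    - [0.03,0,-0.03]
    - [0.03,0,-0.03]
    - [0.03,0,-0.03]
    - [0.03,0,-0.03]
  angular:
    - [-0.69,0.02,-0.04]
    - [-0.69,0.02,-0.04]
    - [-0.69,0.02,-0.04]
    - [-0.69,0.02,-0.04]
    - [-0.69,0.02,-0.04]
  claw: [-1,-1,-1,-1,-1]

```text
t: 25.2
eef_pos: [0.5854, 0.0957, 0.2259]
ee_rot: [[-0.986, -0.128, -0.11], [-0.168, 0.762, 0.625], [0.004, 0.635, -0.773]]
contact_force: [-0.8, -0.2, -2.8]
grip_width: 0.0073
finger_force: 59.7
```

step_arm:
  dp:
    - [0.03,0.01,-0.04]
    - [0.03,0.01,-0.04]
    - [0.03,0.01,-0.04]
    - [0.03,0.01,-0.04]
    - [0.03,0.01,-0.04]
  angular:
    - [-0.69,0.02,-0.04]
    - [-0.69,0.02,-0.04]
    - [-0.69,0.02,-0.04]
    - [-0.69,0.02,-0.04]
    - [-0.69,0.02,-0.04]
  claw: [-1,-1,-1,-1,-1]

```text
t: 25.7
eef_pos: [0.5823, 0.0923, 0.2303]
ee_rot: [[-0.983, -0.11, -0.146], [-0.183, 0.589, 0.787], [-0.001, 0.8, -0.6]]
contact_force: [-0.4, -1.1, -3.0]
grip_width: 0.0073
finger_force: 59.8
```

step_arm:
  dp:
    - [0,0,0]
    - [0,-0.49,0.32]
    - [0,-0.49,0.32]
    - [0,-0.49,0.32]
    - [0,0,0]
  angular:
    - [-0.69,0,0]
    - [-0.2,0,0]
    - [0,0,0]
    - [0,0,0]
    - [0,0,0]
  claw: [-1,-1,-1,-1,-1]

```text
t: 26.2
eef_pos: [0.5808, 0.0933, 0.1836]
ee_rot: [[-0.983, -0.098, -0.156], [-0.184, 0.539, 0.822], [0.003, 0.836, -0.548]]
contact_force: [-0.5, -0.1, -4.5]
grip_width: 0.0071
finger_force: 59.8
```

```bash
python3 -c "
from plan import *
log();T,M=now();print(T)
H=lambda f,t,w,c=0:hook(f,t,w,k=.020,s=-1,az=101,Eb=Eb1,c=c)
P0,M0=H(33,33,8)
rows(T,M,[(P0+.010*up,M0,3,0)])
d,I,n=plane('top',(230,420,170,330),lo=.1)
from rig import ctrl
a=ctrl.snapshot('side')['image'][100:300,220:460];b=d['image'][130:330,200:440]
cv2.imwrite('pics/f2.png',cv2.resize(np.hstack([a,b]),None,fx=1.6,fy=1.6))"
```

```text
t 26.2 q [-0.416  0.385  1.65   0.775  1.751 -2.292] p [0.5808 0.0933 0.1836] F [-0.5 -0.1 -4.5] w 0.0071 ff 59.8
[[-0.983, -0.098, -0.156], [-0.184, 0.539, 0.822], [0.003, 0.836, -0.548]]
[0.58406321 0.07601873 0.19510458]
# [0.5828 0.0756 0.1533] body 0.032 wr 0.077 q [-0.42  0.45  1.66  0.77  1.71 -2.35]
dp [[0.02, -0.47, 0.3], [0.02, -0.47, 0.3], [0.01, -0.46, 0.31]]
an [[-0.02, 0.02, -0.03], [-0.02, 0.02, -0.03], [-0.02, 0.01, -0.03]]
cl [-1.0, -1.0, -1.0]
max 0.47 n 3
top inl 4236 n [-0.1    0.556  0.825] tilt 34.4 min [0.531 0.058 0.132] max [0.66  0.182 0.209]
```

View pics/f2.png

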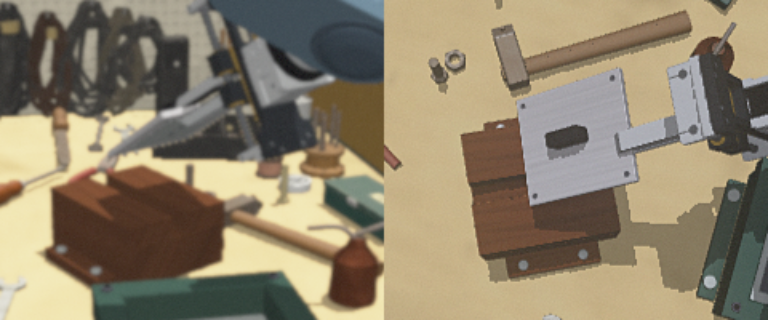

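The top view shows the cover turned over, black grip up at crop (567,137), held tilted over the block with its far edge about 45 mm above it. I'll lower it to contact.

step_arm:
  dp:
    - [0.1,-0.46,0.3]
    - [0.1,-0.46,0.3]
    - [0.1,-0.46,0.3]
    - [0,0,0]
  angular:
    - [0,0,0]
    - [0,0,0]
    - [0,0,0]
    - [0,0,0]
  claw: [-1,-1,-1,-1]

```text
t: 26.7
eef_pos: [0.5731, 0.0916, 0.1426]
ee_rot: [[-0.983, -0.098, -0.156], [-0.184, 0.539, 0.822], [0.003, 0.837, -0.547]]
contact_force: [-0.6, 0.7, -3.8]
grip_width: 0.0075
finger_force: 59.8
```

step_arm:
  dp:
    - [0,-0.07,0.05]
    - [0,0,0]
  angular:
    - [0,0,0]
    - [0,0,0]
  claw: [-1,-1]

```text
t: 26.9
eef_pos: [0.5752, 0.0911, 0.1432]
ee_rot: [[-0.983, -0.103, -0.153], [-0.184, 0.54, 0.821], [-0.002, 0.835, -0.55]]
contact_force: [0.0, 0.0, -3.5]
grip_width: 0.0075
finger_force: 59.8
```

step_arm:
  dp:
    - [0,-0.07,0.05]
    - [0,0,0]
  angular:
    - [0,0,0]
    - [0,0,0]
  claw: [-1,-1]

```text
t: 27.1
eef_pos: [0.5751, 0.0912, 0.1411]
ee_rot: [[-0.983, -0.103, -0.153], [-0.184, 0.54, 0.821], [-0.002, 0.835, -0.55]]
contact_force: [0.3, 0.4, -3.2]
grip_width: 0.0075
finger_force: 59.8
```

step_arm:
  dp:
    - [0,-0.07,0.05]
    - [0,0,0]
  angular:
    - [0,0,0]
    - [0,0,0]
  claw: [-1,-1]

```text
t: 27.3
eef_pos: [0.5748, 0.0914, 0.1387]
ee_rot: [[-0.983, -0.102, -0.153], [-0.184, 0.54, 0.821], [-0.001, 0.835, -0.55]]
contact_force: [-0.3, -0.3, -3.5]
grip_width: 0.0076
finger_force: 59.8
```

```bash
python3 -c "
from plan import *
log();T,M=now();print(T)
d,I,n=plane('top',(230,420,170,330),lo=.085)"
```

```text
t 27.3 q [-0.423  0.435  1.677  0.763  1.697 -2.355] p [0.5748 0.0914 0.1387] F [-0.3 -0.3 -3.5] w 0.0076 ff 59.8
[[-0.983, -0.102, -0.153], [-0.184, 0.54, 0.821], [-0.001, 0.835, -0.55]]
[0.57804668 0.07412858 0.1502038 ]
top inl 3799 n [-0.103  0.557  0.824] tilt 34.5 min [0.525 0.055 0.086] max [0.654 0.181 0.166]
```

step_arm:
  dp:
    - [0,-0.07,0.05]
    - [0,0,0]
  angular:
    - [0,0,0]
    - [0,0,0]
  claw: [-1,-1]

```text
t: 27.55
eef_pos: [0.575, 0.0915, 0.1368]
ee_rot: [[-0.983, -0.102, -0.153], [-0.184, 0.539, 0.822], [-0.002, 0.836, -0.549]]
contact_force: [0.2, -0.4, -2.2]
grip_width: 0.0075
finger_force: 59.8
```

step_arm:
  dp:
    - [0,-0.04,0.02]
    - [0,0,0]
  angular:
    - [0,0,0]
    - [0,0,0]
  claw: [-1,-1]

```text
t: 27.75
eef_pos: [0.5752, 0.0912, 0.1361]
ee_rot: [[-0.983, -0.103, -0.153], [-0.184, 0.539, 0.822], [-0.002, 0.836, -0.549]]
contact_force: [0.3, -0.9, -0.0]
grip_width: 0.0076
finger_force: 59.8
```

```bash
python3 -c "
from plan import *
log();T,M=now()
ph=33.3;az=np.degrees(np.arctan2(M[1,2],M[0,2]));print('az',az)
E=T-.020*M[:,2]-.004*M[:,1];f=np.radians(ph)
Eb=E-a*.13*(1-np.cos(f))-up*.13*np.sin(f);print('Eb',Eb);np.save('eb.npy',Eb)
H=lambda f,t,w,c=0:hook(f,t,w,k=.020,s=-1,az=az,Eb=Eb,c=c)
L=[(*H(33.3,33.3,18),4,18),(*H(25,38,30),5,30),(*H(12,45,42),6,42),(*H(0,48,46),5,46),(*H(-1,48,46,.005),2,46)]
rows(T,M,L)"
```

```text
t 27.75 q [-0.424  0.44   1.676  0.764  1.694 -2.358] p [0.5752 0.0912 0.1361] F [ 0.3 -0.9 -0. ] w 0.0076 ff 59.8
[[-0.983, -0.103, -0.153], [-0.184, 0.539, 0.822], [-0.002, 0.836, -0.549]]
az 100.51936816338306
Eb [0.58655052 0.03451885 0.08389193]
# [0.5779 0.0766 0.1518] body 0.038 wr 0.081 q [-0.42  0.43  1.68  0.77  1.7  -2.35]
# [0.5792 0.071  0.1384] body 0.04 wr 0.086 q [-0.41  0.42  1.69  0.71  1.64 -2.34]
# [0.5806 0.0659 0.1116] body 0.036 wr 0.103 q [-0.39  0.41  1.7   0.64  1.53 -2.33]
# [0.5809 0.0644 0.0845] body 0.02 wr 0.116 q [-0.37  0.43  1.71  0.61  1.47 -2.34]
# [0.5816 0.0608 0.0788] body 0.014 wr 0.115 q [-0.38  0.44  1.71  0.61  1.46 -2.35]
dp [[0, 0.05, 0], [0, 0.05, 0], [0, 0.05, 0], [0, 0.05, 0], [0, -0.13, 0.02]]
an [[0, 0, 0.01], [0, 0, 0.01], [0, 0, 0.01], [0, 0, 0.01], [0.24, 0, 0]]
cl [-0.62, -0.62, -0.62, -0.62, -0.36]
dp [[-0.01, -0.13, 0.02], [0, -0.13, 0.03], [0, -0.13, 0.02], [0, -0.12, 0.03], [0, -0.18, 0.08]]
an [[0.23, 0, 0], [0.24, 0, 0], [0.23, 0, 0], [0.24, 0, 0], [0.29, 0, 0]]
cl [-0.36, -0.36, -0.36, -0.36, -0.11]
dp [[-0.01, -0.18, 0.09], [0, -0.17, 0.08], [0, -0.18, 0.09], [-0.01, -0.17, 0.1], [0, -0.17, 0.1]]
an [[0.29, 0, 0], [0.29, 0, 0], [0.29, 0, 0], [0.29, 0, 0], [0.3, 0, 0]]
cl [-0.11, -0.11, -0.11, -0.11, -0.11]
dp [[0, -0.17, 0.15], [0, -0.17, 0.14], [0, -0.17, 0.15], [0, -0.16, 0.15], [0, -0.17, 0.15]]
an [[0.15, 0, 0], [0.15, 0, 0], [0.15, 0, 0], [0.15, 0, 0], [0.15, 0, 0]]
cl [-0.02, -0.02, -0.02, -0.02, -0.02]
dp [[0, -0.13, 0.04], [0, -0.13, 0.03]]
an [[0, 0, 0], [0, 0, 0]]
cl [-0.02, -0.02]
max 0.3 n 22
```

step_arm:
  dp:
    - [0,0,0]
    - [0,0.03,0]
    - [0,0.05,0]
    - [0,0.06,0]
    - [0,0.06,0]
  angular:
    - [0,0,0]
    - [0,0,0]
    - [0,0,0]
    - [0,0,0]
    - [0,0,0]
  claw: [-1,-0.8,-0.74,-0.68,-0.62]
  grip_force: 10

```text
t: 28.25
eef_pos: [0.5744, 0.0941, 0.1399]
ee_rot: [[-0.983, -0.102, -0.153], [-0.184, 0.54, 0.821], [-0.002, 0.835, -0.55]]
contact_force: [0.9, -1.4, -0.4]
grip_width: 0.0174
finger_force: 0.7
```

step_arm:
  dp:
    - [0,-0.13,0.02]
    - [0,-0.13,0.02]
    - [0,-0.13,0.02]
    - [0,-0.13,0.02]
    - [0,-0.13,0.02]
  angular:
    - [0.24,0,0]
    - [0.24,0,0]
    - [0.24,0,0]
    - [0.24,0,0]
    - [0.24,0,0]
  claw: [-0.57,-0.52,-0.47,-0.41,-0.36]

```text
t: 28.75
eef_pos: [0.5756, 0.0869, 0.1247]
ee_rot: [[-0.983, -0.115, -0.144], [-0.184, 0.608, 0.773], [-0.001, 0.786, -0.618]]
contact_force: [-0.4, 0.7, -1.1]
grip_width: 0.0295
finger_force: 0.6
```

```bash
python3 -c "
from plan import *
log();T,M=now();print(T)
d,I,n=plane('top',(230,420,170,330),lo=.08)"
```

```text
t 28.75 q [-0.41   0.417  1.688  0.711  1.635 -2.346] p [0.5756 0.0869 0.1247] F [-0.4  0.7 -1.1] w 0.0295 ff 0.6
[[-0.983, -0.115, -0.144], [-0.184, 0.608, 0.773], [-0.001, 0.786, -0.618]]
[0.57865132 0.07063137 0.1376387 ]
top inl 3912 n [-0.066  0.419  0.905] tilt 25.1 min [0.525 0.028 0.085] max [0.656 0.181 0.151]
```

Tracking exactly (tilt 25.1°). I'll continue lowering.

step_arm:
  dp:
    - [0,-0.18,0.08]
    - [0,-0.18,0.08]
    - [0,-0.18,0.09]
    - [0,-0.18,0.09]
    - [0,-0.17,0.1]
  angular:
    - [0.29,0,0]
    - [0.29,0,0]
    - [0.29,0,0]
    - [0.29,0,0]
    - [0.29,0,0]
  claw: [-0.32,-0.28,-0.24,-0.2,-0.15]

```text
t: 29.3
eef_pos: [0.5768, 0.0809, 0.1005]
ee_rot: [[-0.983, -0.129, -0.132], [-0.184, 0.683, 0.707], [-0.001, 0.719, -0.695]]
contact_force: [-0.7, -0.2, -0.8]
grip_width: 0.0397
finger_force: 0.6
```

step_arm:
  dp:
    - [0,-0.17,0.1]
    - [0,-0.17,0.15]
    - [0,-0.17,0.15]
    - [0,-0.17,0.15]
    - [0,-0.17,0.15]
  angular:
    - [0.29,0,0]
    - [0.15,0,0]
    - [0.15,0,0]
    - [0.15,0,0]
    - [0.15,0,0]
  claw: [-0.11,-0.09,-0.06,-0.04,-0.02]

```text
t: 29.8
eef_pos: [0.5774, 0.0779, 0.0729]
ee_rot: [[-0.983, -0.137, -0.123], [-0.184, 0.725, 0.664], [-0.001, 0.675, -0.738]]
contact_force: [-0.2, -1.0, -1.8]
grip_width: 0.0463
finger_force: 0.7
```

```bash
python3 -c "
from plan import *
log();T,M=now();print(T)
d,I,n=plane('top',(230,420,170,330),lo=.07)"
```

```text
t 29.8 q [-0.377  0.422  1.715  0.612  1.478 -2.343] p [0.5774 0.0779 0.0729] F [-0.2 -1.  -1.8] w 0.0463 ff 0.7
[[-0.983, -0.137, -0.123], [-0.184, 0.725, 0.664], [-0.001, 0.675, -0.738]]
[0.58001582 0.0639894  0.08841434]
top inl 3871 n [-0.     0.017  1.   ] tilt 1.0 min [ 0.525 -0.033  0.084] max [0.708 0.179 0.095]
```

step_arm:
  dp:
    - [0,-0.055,0.06]
    - [0,-0.055,0.06]
    - [0,-0.055,0.06]
    - [0,0,0]
  angular:
    - [0,0,0]
    - [0,0,0]
    - [0,0,0]
    - [0,0,0]
  claw: [-0.02,-0.02,-0.02,-0.02]

```text
t: 30.25
eef_pos: [0.5776, 0.078, 0.0675]
ee_rot: [[-0.983, -0.137, -0.123], [-0.184, 0.724, 0.665], [-0.001, 0.676, -0.737]]
contact_force: [-0.1, -0.6, 1.2]
grip_width: 0.0459
finger_force: 0.0
```

step_arm:
  dp:
    - [0,-0.055,0.06]
    - [0,-0.055,0.06]
    - [0,0,0]
  angular:
    - [0,0,0]
    - [0,0,0]
    - [0,0,0]
  claw: [-0.02,-0.02,-0.02]

```text
t: 30.55
eef_pos: [0.5774, 0.078, 0.0631]
ee_rot: [[-0.983, -0.136, -0.124], [-0.184, 0.724, 0.665], [-0.001, 0.676, -0.737]]
contact_force: [-0.5, 0.7, -0.4]
grip_width: 0.0461
finger_force: 0.0
```

```bash
python3 -c "
from plan import *
log();T,M=now();print(T)
d,P,m=cover('top',box=(240,380,170,330))
b=d['image'][170:320,220:420]
cv2.imwrite('pics/f3.png',cv2.resize(b,None,fx=3,fy=3))"
```

```text
t 30.55 q [-0.377  0.438  1.716  0.613  1.465 -2.352] p [0.5774 0.078  0.0631] F [-0.5  0.7 -0.4] w 0.0461 ff 0.0
[[-0.983, -0.136, -0.124], [-0.184, 0.724, 0.665], [-0.001, 0.676, -0.737]]
[0.57997231 0.06404651 0.07859943]
top 3955 0.0884 (array([592. , 106.5]), array([116.7, 129.9]), 9.11, [[524.0999755859375, 161.39999389648438], [544.7000122070312, 33.099998474121094], [659.9000244140625, 51.599998474121094], [639.2999877929688, 179.8000030517578]])
```

View pics/f3.png

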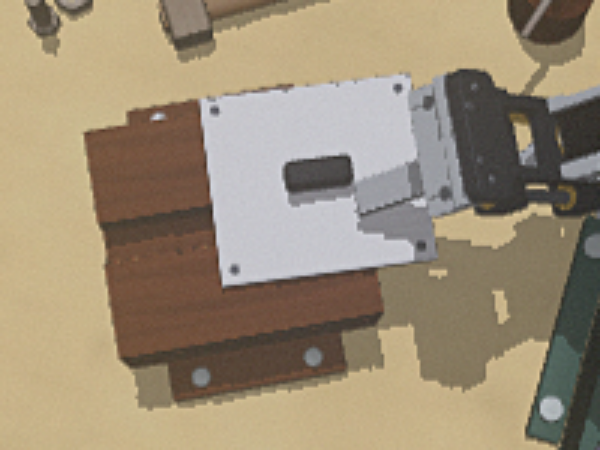

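The cover lies flat on the block with the grip up at crop (320,173), and the fingers are clear of it. I'll retract and plan the grip grasp.

step_arm:
  dp:
    - [0,0,-0.4]
    - [0,0,-0.8]
    - [0,0,-0.8]
    - [0,-0.3,-0.6]
    - [0,0.6,-0.6]
  angular:
    - [0,0,0]
    - [0,0,0]
    - [0,0,0]
    - [0,0,0]
    - [0,0,0]
  claw: [-0.02,-0.02,-0.02,-0.02,-0.02]

```text
t: 31.1
eef_pos: [0.586, 0.0286, 0.1269]
ee_rot: [[-0.983, -0.133, -0.124], [-0.182, 0.724, 0.665], [0.001, 0.676, -0.737]]
contact_force: [0.8, -0.2, -0.4]
grip_width: 0.0462
finger_force: 0.0
```

```bash
python3 -c "
from plan import *
s=log();T,M=now();print(T,clr(T,M,np.array(s['joint_positions']))[:2])
d,P,m=cover('top',box=(240,380,170,330))
for nm,y0 in(('A',9.1),('B',189.1)):
  def dn(y): y=np.radians(y);Y=np.array([np.cos(y),np.sin(y),0]);z=-up;return np.c_[np.cross(Y,z),Y,z]
  for lab,pos,yy in(('grasp',[.592,.1065,.095],y0),('seat',[.4900,-.157,.064],y0+65.3)):
    D=dn(yy)
    for g in(0,-2,2):
      q,e=ik(np.array(pos)+OFF*D[:,2],D,p,np.array([0,.2,1.7,0,1.2,g]))
      if e<1e-3:print(nm,lab,q.round(2))
  v=rel(M,dn(y0));print('rot',v.round(2),np.linalg.norm(v).round(1))
# grip top
k=(P[...,2]>.098)&(P[...,2]<.118);k[:170]=0;k[330:]=0;k[:,:240]=0;k[:,340:]=0
kk=biggest(k);print('bar',kk.sum(),np.nanmedian(P[kk][:,2]),rect(P,kk))
"
```

```text
t 31.1 q [-0.444  0.385  1.65   0.579  1.597 -2.331] p [0.586  0.0286 0.1269] F [ 0.8 -0.2 -0.4] w 0.0462 ff 0.0
[[-0.983, -0.133, -0.124], [-0.182, 0.724, 0.665], [0.001, 0.676, -0.737]]
[0.58859856 0.01462818 0.14241296] (np.float64(0.01848876324591323), np.float64(0.059210620393399936))
top 4301 0.0884 (array([592.2, 106.4]), array([116.9, 130.1]), 9.13, [[524.2000122070312, 161.39999389648438], [544.7999877929688, 32.900001525878906], [660.2999877929688, 51.5], [639.5999755859375, 179.89999389648438]])
A grasp [-0.01  0.25  1.76 -0.    1.13 -0.17]
A grasp [-0.01  0.25  1.76  0.    1.13 -0.17]
A grasp [-0.01  0.25  1.76  0.    1.13 -0.17]
A seat [-0.53  0.11  1.99 -0.    1.04 -1.83]
A seat [-0.53  0.11  1.99 -0.    1.04 -1.83]
rot [ 8.24 -8.46 21.68] 24.7
B seat [-0.53  0.11  1.99  0.    1.04  1.31]
B seat [-0.53  0.11  1.99 -0.    1.04  1.31]
rot [  8.41   8.18 -21.05] 24.1
bar 219 0.10974684130318559 (array([592.1, 106.5]), array([17. , 39.6]), 9.8, [[580.4000244140625, 124.5999984741211], [587.0999755859375, 85.5999984741211], [603.9000244140625, 88.5], [597.0999755859375, 127.5]])
```

step_arm:
  dp:
    - [0,0.3,-0.3]
    - [0,0,0]
    - [0,0,0]
    - [0,0,0]
    - [0,0,0]
  angular:
    - [0.343,-0.352,0.903]
    - [0.343,-0.352,0.903]
    - [0.343,-0.352,0.903]
    - [0.343,-0.352,0.903]
    - [0.343,-0.352,0.903]
  claw: [-0.02,-0.02,-0.02,-0.02,-0.02]

```text
t: 31.65
eef_pos: [0.5861, 0.0312, 0.1385]
ee_rot: [[-0.985, 0.171, -0.002], [0.139, 0.807, 0.574], [0.1, 0.565, -0.819]]
contact_force: [-0.4, 1.2, -0.1]
grip_width: 0.0464
finger_force: 0.0
```

step_arm:
  dp:
    - [0,0,0]
    - [0,0,0]
    - [0,0,0]
    - [0,0,0]
    - [0,0,0]
  angular:
    - [0.343,-0.352,0.903]
    - [0.343,-0.352,0.903]
    - [0.343,-0.352,0.903]
    - [0.343,-0.352,0.903]
    - [0.343,-0.352,0.903]
  claw: [-0.02,-0.02,-0.02,-0.02,-0.02]

```text
t: 32.15
eef_pos: [0.586, 0.0312, 0.1385]
ee_rot: [[-0.878, 0.473, 0.075], [0.454, 0.774, 0.441], [0.151, 0.421, -0.894]]
contact_force: [0.2, -0.0, 0.3]
grip_width: 0.0463
finger_force: 0.0
```

step_arm:
  dp:
    - [0,0,0]
    - [0,0,0]
    - [0,0,0]
    - [0,0,0]
    - [0,0,0]
  angular:
    - [0.343,-0.352,0.903]
    - [0.343,-0.352,0.903]
    - [0.343,-0.352,0.903]
    - [0.343,-0.352,0.903]
    - [0.343,-0.352,0.903]
  claw: [-0.02,-0.02,-0.02,-0.02,-0.02]

```text
t: 32.65
eef_pos: [0.586, 0.0313, 0.1385]
ee_rot: [[-0.676, 0.731, 0.098], [0.723, 0.63, 0.283], [0.145, 0.263, -0.954]]
contact_force: [-0.7, 0.2, -0.6]
grip_width: 0.0462
finger_force: 0.0
```

step_arm:
  dp:
    - [0,0,0]
    - [0,0,0]
    - [0,0,0]
    - [0,0,0]
    - [0,0,0]
  angular:
    - [0.343,-0.352,0.903]
    - [0.343,-0.352,0.903]
    - [0.343,-0.352,0.903]
    - [0.343,-0.352,0.903]
    - [0.343,-0.352,0.903]
  claw: [-0.02,-0.02,-0.02,-0.02,-0.02]

```text
t: 33.15
eef_pos: [0.586, 0.0314, 0.1385]
ee_rot: [[-0.404, 0.912, 0.066], [0.911, 0.394, 0.12], [0.083, 0.108, -0.991]]
contact_force: [-0.3, 0.1, -0.4]
grip_width: 0.0461
finger_force: 0.0
```

step_arm:
  dp:
    - [0,0,0]
    - [0,0,0]
    - [0,0,0]
    - [0,0,0]
    - [0,0,0]
  angular:
    - [0.343,-0.352,0.903]
    - [0.343,-0.352,0.903]
    - [0.343,-0.352,0.903]
    - [0.343,-0.352,0.903]
    - [0,0,0]
  claw: [-0.02,-0.02,-0.02,-0.02,-0.02]

```text
t: 33.65
eef_pos: [0.5864, 0.0319, 0.1384]
ee_rot: [[-0.163, 0.987, 0.003], [0.987, 0.163, 0.0], [-0.0, 0.003, -1.0]]
contact_force: [-0.3, -0.5, 1.1]
grip_width: 0.0462
finger_force: 0.0
```

```bash
cat >> plan.py <<'E'
def dn(y): y=np.radians(y);Y=np.array([np.cos(y),np.sin(y),0]);z=-up;return np.c_[np.cross(Y,z),Y,z]
E
python3 -c "
from plan import *
s=log();T,M=now();print(T)
D=dn(9.3)
rows(T,M,[(np.array([.5922,.1065,.135]),D,5,46),(np.array([.5922,.1065,.096]),D,3,46)])
"
```

```text
t 33.65 q [-1.390e-01  1.430e-01  1.762e+00  1.000e-03  1.234e+00 -3.030e-01] p [0.5864 0.0319 0.1384] F [-0.3 -0.5  1.1] w 0.0462 ff 0.0
[[-0.163, 0.987, 0.003], [0.987, 0.163, 0.0], [-0.0, 0.003, -1.0]]
[0.58630841 0.03186971 0.15939386]
# [0.5921 0.1066 0.1349] body 0.17 wr 0.272 q [-0.01  0.21  1.74 -0.    1.2  -0.17]
# [0.5921 0.1065 0.0959] body 0.138 wr 0.238 q [-0.01  0.25  1.76 -0.    1.13 -0.17]
dp [[0.58, 0.14, 0.2], [0.58, 0.15, 0.19], [0.58, 0.14, 0.2], [0.59, 0.14, 0.19], [0.58, 0.14, 0.2]]
an [[0.01, 0, 0], [0.01, 0, 0.01], [0, 0, 0], [0.01, 0, 0.01], [0.01, 0, 0]]
cl [-0.02, -0.02, -0.02, -0.02, -0.02]
dp [[0, 0, 0.52], [0, 0, 0.52], [0, 0, 0.52]]
an [[0, 0, 0], [0, 0, 0], [0, 0, 0]]
cl [-0.02, -0.02, -0.02]
max 0.59 n 8
```

step_arm:
  dp:
    - [0.58,0.14,0.2]
    - [0.58,0.14,0.2]
    - [0.58,0.14,0.2]
    - [0.58,0.14,0.2]
    - [0.58,0.14,0.2]
  angular:
    - [0.01,0,0]
    - [0.01,0,0]
    - [0.01,0,0]
    - [0,0,0]
    - [0,0,0]
  claw: [-0.02,-0.02,-0.02,-0.02,-0.02]

```text
t: 34.15
eef_pos: [0.5917, 0.1066, 0.1123]
ee_rot: [[-0.162, 0.987, 0.0], [0.987, 0.162, -0.0], [-0.0, 0.0, -1.0]]
contact_force: [0.7, 0.3, 1.1]
grip_width: 0.0463
finger_force: 0.0
```

step_arm:
  dp:
    - [0,0,0.5]
    - [0,0,0.5]
    - [0,0,0.4]
    - [0,0,0]
  angular:
    - [0,0,0]
    - [0,0,0]
    - [0,0,0]
    - [0,0,0]
  claw: [-0.02,-0.02,-0.02,-0.02]

```text
t: 34.55
eef_pos: [0.5902, 0.1045, 0.0754]
ee_rot: [[-0.161, 0.987, -0.004], [0.987, 0.161, -0.0], [0.0, -0.004, -1.0]]
contact_force: [-0.5, -0.3, -0.4]
grip_width: 0.0462
finger_force: 0.0
```

```bash
python3 -c "
from plan import *
s=log();T,M=now();print(T)
rows(T,M,[(np.array([.5922,.1065,.0905]),dn(9.3),2,46)],False)
d,P,m=cover('wrist',lo=.084,hi=.095,box=(0,640,0,480))
"
```

```text
t 34.55 q [-0.014  0.251  1.762 -0.     1.132 -0.175] p [0.5902 0.1045 0.0754] F [-0.5 -0.3 -0.4] w 0.0462 ff 0.0
[[-0.161, 0.987, -0.004], [0.987, 0.161, -0.0], [0.0, -0.004, -1.0]]
[0.59030239 0.10448726 0.09643499]
dp [[0.03, 0.05, 0.12], [0.04, 0.04, 0.12]]
an [[-0.03, 0, -0.01], [-0.02, 0, 0]]
cl [-0.02, -0.02]
max 0.12 n 2
wrist 28036 0.0871 (array([591.9, 116.9]), array([116.7, 108.2]), 9.3, [[525.5, 160.89999389648438], [543.0, 54.099998474121094], [658.2000122070312, 73.0], [640.7000122070312, 179.6999969482422]])
```

step_arm:
  dp:
    - [0.03,0.04,0.12]
    - [0.03,0.04,0.11]
    - [0,0,0]
    - [0,0,0]
    - [0,0,0]
  angular:
    - [0,0,0]
    - [0,0,0]
    - [0,0,0]
    - [0,0,0]
    - [0,0,0]
  claw: [-0.02,-0.2,-0.4,-0.55,-0.7]
  grip_force: 10

```text
t: 35.1
eef_pos: [0.5935, 0.1068, 0.0725]
ee_rot: [[-0.161, 0.987, 0.0], [0.987, 0.161, -0.0], [-0.0, 0.0, -1.0]]
contact_force: [-2.8, -1.0, 1.9]
grip_width: 0.0177
finger_force: 1.3
```

step_arm:
  dp:
    - [0,0,0]
    - [0,0,0]
    - [0,0,0]
  angular:
    - [0,0,0]
    - [0,0,0]
    - [0,0,0]
  claw: [-1,-1,-1]
  grip_force: 40

```text
t: 35.4
eef_pos: [0.5934, 0.1068, 0.0725]
ee_rot: [[-0.162, 0.987, -0.0], [0.987, 0.162, -0.001], [-0.001, -0.0, -1.0]]
contact_force: [-2.7, -0.1, 2.5]
grip_width: 0.0157
finger_force: 40.0
```

```bash
python3 -c "
from plan import *
s=log();T,M=now();print(T)"
```

```text
t 35.4 q [-1.000e-02  2.600e-01  1.757e+00 -1.000e-03  1.124e+00 -1.720e-01] p [0.5934 0.1068 0.0725] F [-2.7 -0.1  2.5] w 0.0157 ff 40.0
[[-0.162, 0.987, -0.0], [0.987, 0.162, -0.001], [-0.001, -0.0, -1.0]]
[0.59339094 0.10677801 0.09346566]
```

step_arm:
  dp:
    - [0,0,-0.15]
    - [0,0,-0.5]
    - [0,0,-0.8]
    - [0,0,-0.8]
    - [0,0,-0.8]
  angular:
    - [0,0,0]
    - [0,0,0]
    - [0,0,0]
    - [0,0,0]
    - [0,0,0]
  claw: [-1,-1,-1,-1,-1]
  grip_force: 50

```text
t: 35.9
eef_pos: [0.5936, 0.1069, 0.1497]
ee_rot: [[-0.161, 0.987, 0.001], [0.987, 0.161, -0.0], [-0.0, 0.001, -1.0]]
contact_force: [0.3, 0.9, -2.8]
grip_width: 0.0153
finger_force: 50.0
```

```bash
cat > hatch.py <<'E'
from h import *
def hole(d,box,name):
    P=pts(d);Z=P[...,2];u0,u1,v0,v1=box
    w=np.zeros((480,640),bool);w[v0:v1,u0:u1]=1
    top=(w&(Z>.0805)&(Z<.089)).astype(np.uint8)
    top=cv2.morphologyEx(top,cv2.MORPH_OPEN,np.ones((3,3)));top=biggest(top).astype(np.uint8)
    cs,h=cv2.findContours(top,cv2.RETR_CCOMP,cv2.CHAIN_APPROX_NONE)
    out=max(cs,key=cv2.contourArea);ins=max((c for c,k in zip(cs,h[0]) if k[3]>=0),key=cv2.contourArea)
    K,V=d["K"],d["view"];C=-V[:3,:3].T@V[:3,3]
    def w2(c):
        r=np.c_[(c[:,0,0]-K[0,2])/K[0,0],(c[:,0,1]-K[1,2])/K[1,1],np.ones(len(c))]@V[:3,:3]
        return (C+r*((.084-C[2])/r[:,2])[:,None])[:,:2]*1000
    for n,c in(("outer",out),("hole",ins)):
        r=cv2.minAreaRect(w2(c).astype(np.float32));print(name,n,np.round(r[0],1),np.round(r[1],1),round(r[2],2))
for n,b in(("top",(395,535,220,362)),("side",(265,445,260,370))):
    hole(dict(np.load(f"pics/{n}0.npz")),b,n)
E
python3 hatch.py; python3 -c "
from plan import *
s=log();T,M=now();print(T)
P1=np.array([.4900,-.157,.165])
rows(T,M,[(T+.005*up,dn(74.4),17,0),(P1,dn(74.4),14,0)])"
```

```text
top outer [ 489.3 -154.8] [172.9 186.4] 74.4
top hole [ 491.3 -155.2] [125.  142.3] 73.8
side outer [ 489.4 -158.2] [179.3 187.3] 74.31
side hole [ 487.9 -157. ] [123.9 136.9] 74.15
t 35.9 q [-0.01   0.169  1.711 -0.     1.261 -0.171] p [0.5936 0.1069 0.1497] F [ 0.3  0.9 -2.8] w 0.0153 ff 50.0
[[-0.161, 0.987, 0.001], [0.987, 0.161, -0.0], [-0.0, 0.001, -1.0]]
[0.59361705 0.10693097 0.17071605]
# [0.5936 0.1069 0.1757] body 0.192 wr 0.309 q [-0.01  0.16  1.71 -0.    1.27 -1.31]
# [ 0.4901 -0.157   0.165 ] body 0.135 wr 0.177 q [-0.53 -0.03  1.94  0.    1.24 -1.83]
dp [[0, 0, -0.01], [0, 0, -0.01], [0, 0, -0.02], [0, 0, -0.01], [0, 0, -0.01]]
an [[0, 0, -0.96], [0, 0, -0.96], [0, 0, -0.95], [0, 0, -0.96], [0, 0, -0.96]]
cl [-1.0, -1.0, -1.0, -1.0, -1.0]
dp [[0, 0, -0.01], [0, 0, -0.01], [0, 0, -0.01], [0, 0, -0.02], [0, 0, -0.01]]
an [[0, 0, -0.96], [0, 0.01, -0.95], [0, 0, -0.96], [0, 0, -0.96], [0.01, 0, -0.96]]
cl [-1.0, -1.0, -1.0, -1.0, -1.0]
dp [[0, 0, -0.01], [0, 0, -0.01], [0, 0, -0.01], [0, 0, -0.01], [0, 0, -0.02]]
an [[0, 0, -0.95], [0, 0, -0.96], [0, 0, -0.96], [0, 0, -0.96], [0, 0, -0.95]]
cl [-1.0, -1.0, -1.0, -1.0, -1.0]
dp [[0, 0, -0.01], [0, 0, -0.01], [0.08, -0.81, 0.03], [0.08, -0.8, 0.03], [0.09, -0.81, 0.03]]
an [[0, 0, -0.96], [0, 0, -0.96], [0, 0, 0], [0, 0, 0], [0, 0, 0]]
cl [-1.0, -1.0, -1.0, -1.0, -1.0]
dp [[0.08, -0.8, 0.03], [0.08, -0.81, 0.03], [0.08, -0.81, 0.03], [0.09, -0.8, 0.03], [0.08, -0.81, 0.03]]
an [[0, 0, 0], [0, 0, 0], [0, 0, 0], [0, 0, 0], [0, 0, 0]]
cl [-1.0, -1.0, -1.0, -1.0, -1.0]
dp [[0.08, -0.8, 0.04], [0.08, -0.81, 0.03], [0.09, -0.81, 0.03], [0.08, -0.8, 0.03], [0.08, -0.81, 0.03]]
an [[0, 0, 0], [0, 0, 0], [0, 0, 0], [0, 0, 0], [0, 0, 0]]
cl [-1.0, -1.0, -1.0, -1.0, -1.0]
dp [[0.08, -0.8, 0.03]]
an [[0, 0, 0]]
cl [-1.0]
max 0.96 n 31
```

step_arm:
  dp:
    - [0,0,0]
    - [0,0,0]
    - [0,0,0]
    - [0,0,0]
    - [0,0,0]
  angular:
    - [0,0,-0.5]
    - [0,0,-0.96]
    - [0,0,-0.96]
    - [0,0,-0.96]
    - [0,0,-0.96]
  claw: [-1,-1,-1,-1,-1]

```text
t: 36.4
eef_pos: [0.5937, 0.107, 0.149]
ee_rot: [[-0.451, 0.893, 0.001], [0.893, 0.451, -0.0], [-0.001, 0.001, -1.0]]
contact_force: [-0.1, -0.7, -2.7]
grip_width: 0.0157
finger_force: 50.0
```

step_arm:
  dp:
    - [0,0,0]
    - [0,0,0]
    - [0,0,0]
    - [0,0,0]
    - [0,0,0]
  angular:
    - [0,0,-0.96]
    - [0,0,-0.96]
    - [0,0,-0.96]
    - [0,0,-0.96]
    - [0,0,-0.96]
  claw: [-1,-1,-1,-1,-1]

```text
t: 36.9
eef_pos: [0.5937, 0.1069, 0.149]
ee_rot: [[-0.719, 0.695, 0.001], [0.695, 0.719, -0.0], [-0.001, 0.001, -1.0]]
contact_force: [-0.5, -0.4, -3.2]
grip_width: 0.0155
finger_force: 50.0
```

step_arm:
  dp:
    - [0,0,0]
    - [0,0,0]
    - [0,0,0]
    - [0,0,0]
    - [0,0,0]
  angular:
    - [0,0,-0.96]
    - [0,0,-0.96]
    - [0,0,-0.96]
    - [0,0,-0.96]
    - [0,0,-0.96]
  claw: [-1,-1,-1,-1,-1]

```text
t: 37.4
eef_pos: [0.5937, 0.1069, 0.149]
ee_rot: [[-0.908, 0.419, 0.001], [0.419, 0.908, -0.0], [-0.001, 0.0, -1.0]]
contact_force: [0.7, 0.5, -4.5]
grip_width: 0.0157
finger_force: 50.0
```

step_arm:
  dp:
    - [0,0,0]
    - [0,0,0]
    - [0,0,0]
    - [0.08,-0.4,0.03]
    - [0.08,-0.8,0.03]
  angular:
    - [0,0,-0.96]
    - [0,0,-0.96]
    - [0,0,-0.46]
    - [0,0,0]
    - [0,0,0]
  claw: [-1,-1,-1,-1,-1]

```text
t: 37.9
eef_pos: [0.5816, 0.0791, 0.1473]
ee_rot: [[-0.964, 0.265, 0.001], [0.265, 0.964, -0.0], [-0.001, 0.0, -1.0]]
contact_force: [0.2, -0.4, -3.4]
grip_width: 0.0155
finger_force: 50.0
```

step_arm:
  dp:
    - [0.08,-0.8,0.03]
    - [0.08,-0.8,0.03]
    - [0.08,-0.8,0.03]
    - [0.08,-0.8,0.03]
    - [0.08,-0.8,0.03]
  angular:
    - [0,0,0]
    - [0,0,0]
    - [0,0,0]
    - [0,0,0]
    - [0,0,0]
  claw: [-1,-1,-1,-1,-1]

```text
t: 38.4
eef_pos: [0.5448, -0.0159, 0.1435]
ee_rot: [[-0.964, 0.267, 0.001], [0.267, 0.964, -0.001], [-0.001, -0.0, -1.0]]
contact_force: [1.2, -0.1, -3.3]
grip_width: 0.0156
finger_force: 50.0
```

step_arm:
  dp:
    - [0.08,-0.8,0.03]
    - [0.08,-0.8,0.03]
    - [0.08,-0.8,0.03]
    - [0.08,-0.8,0.03]
    - [0.08,-0.8,0.03]
  angular:
    - [0,0,0]
    - [0,0,0]
    - [0,0,0]
    - [0,0,0]
    - [0,0,0]
  claw: [-1,-1,-1,-1,-1]

```text
t: 38.9
eef_pos: [0.5085, -0.1096, 0.1398]
ee_rot: [[-0.964, 0.267, 0.001], [0.267, 0.964, -0.001], [-0.001, -0.0, -1.0]]
contact_force: [-0.4, -1.4, -3.6]
grip_width: 0.0156
finger_force: 50.0
```

```bash
python3 -c "
from plan import *
s=log();T,M=now();print(T,np.degrees(np.arctan2(M[1,1],M[0,1])))
P1=np.array([.4895,-.1558,.130])
rows(T,M,[(P1,dn(74.3),4,0)],False)
for n in('side','top','wrist'):
    try:cover(n,lo=T[2]-.02,hi=T[2]+.004,box=(200,640,100,420) if n!='wrist' else (0,640,0,480))
    except Exception as e:print(n,e)"
```

```text
t 38.9 q [-0.43  -0.016  1.926 -0.     1.23  -1.731] p [ 0.5085 -0.1096  0.1398] F [-0.4 -1.4 -3.6] w 0.0156 ff 50.0
[[-0.964, 0.267, 0.001], [0.267, 0.964, -0.001], [-0.001, -0.0, -1.0]]
[ 0.50849026 -0.10958864  0.16077948] 74.50385595236878
dp [[0.06, -0.5, 0.31], [0.06, -0.49, 0.31], [0.06, -0.5, 0.3], [0.06, -0.49, 0.31]]
an [[0, 0, 0.01], [0, 0.01, 0.02], [0, 0, 0.01], [-0.01, 0, 0.01]]
cl [-1.0, -1.0, -1.0, -1.0]
max 0.5 n 4
side 3103 0.1559 (array([ 509.6, -111.6]), array([119.2, 130.7]), 74.34, [[430.6000061035156, -151.3000030517578], [556.5, -186.60000610351562], [588.5999755859375, -71.80000305175781], [462.79998779296875, -36.5]])
top 1259 0.1555 (array([481.4, -75.2]), array([61. , 58.7]), 74.36, [[444.8999938964844, -96.69999694824219], [501.3999938964844, -112.5], [517.9000244140625, -53.79999923706055], [461.29998779296875, -37.900001525878906]])
wrist 25344 0.1543 (array([ 486.9, -103.3]), array([116.1,  81.2]), 74.49, [[432.20001220703125, -148.39999389648438], [510.3999938964844, -170.10000610351562], [541.5, -58.20000076293945], [463.29998779296875, -36.5]])
```

step_arm:
  dp:
    - [0.06,-0.5,0.31]
    - [0.06,-0.5,0.31]
    - [0.06,-0.5,0.31]
    - [0.06,-0.49,0.31]
    - [0,0,0]
  angular:
    - [0,0,0.01]
    - [0,0,0.01]
    - [0,0,0.01]
    - [0,0,0.01]
    - [0,0,0]
  claw: [-1,-1,-1,-1,-1]

```text
t: 39.55
eef_pos: [0.4886, -0.1557, 0.1067]
ee_rot: [[-0.963, 0.271, -0.002], [0.271, 0.963, 0.001], [0.003, 0.0, -1.0]]
contact_force: [-0.4, -0.5, -3.8]
grip_width: 0.0156
finger_force: 50.0
```

```bash
cat > hw.py <<'E'
from plan import *
from rig import ctrl
s=log();T,M=now();print(T,np.degrees(np.arctan2(M[1,1],M[0,1])))
ex=np.array([.963,-.2695,0]);ey=np.array([.2695,.963,0])   # casing axes
O=np.array([.4895,-.1558,0])
for n in('wrist','side','top'):
    d=ctrl.snapshot(n);P=pts(d);L=np.stack([(P-O)@ex,(P-O)@ey,P[...,2]],-1)*1000
    X,Y,Z=L[...,0],L[...,1],L[...,2];near=(abs(X)<120)&(abs(Y)<115)
    rim=near&(abs(Z-84)<3);cb=T[2]*1000-13.5;cov=near&(abs(Z-(cb+8))<3)
    f=lambda v,q:np.round(np.percentile(v,q),1) if len(v)>5 else None
    print(n,"rim n",rim.sum(),"cov n",cov.sum())
    # outer rim edges (per side) from row-wise extremes, cover edges likewise
    for nm,m in(("rim",rim),("cov",cov)):
        o={}
        for ax,(A,B) in(("x",(X,Y)),("y",(Y,X))):
            lo_,hi_=[],[]
            for c in np.arange(-50,51,5):
                k=m&(abs(B-c)<2.5)
                if k.sum()>3:lo_.append(A[k].min());hi_.append(A[k].max())
            if lo_:o[ax]=(np.round(np.median(lo_),1),np.round(np.median(hi_),1))
        print("  ",nm,o)
    cv2.imwrite(f'pics/h_{n}.png',d['image'])
E
python3 hw.py
```

```text
t 39.55 q [-0.53   0.011  1.965 -0.     1.168 -1.826] p [ 0.4886 -0.1557  0.1067] F [-0.4 -0.5 -3.8] w 0.0156 ff 50.0
[[-0.963, 0.271, -0.002], [0.271, 0.963, 0.001], [0.003, 0.0, -1.0]]
[ 0.48867308 -0.1556757   0.12774194] 74.28481147846286
wrist rim n 18569 cov n 25610
   rim {'x': (np.float64(-91.8), np.float64(-66.2)), 'y': (np.float64(-85.2), np.float64(87.0))}
   cov {'x': (np.float64(-64.0), np.float64(16.9)), 'y': (np.float64(-56.7), np.float64(58.7))}
side rim n 3375 cov n 3435
   rim {'x': (np.float64(-92.3), np.float64(92.8)), 'y': (np.float64(-87.6), np.float64(-62.4))}
   cov {'x': (np.float64(-63.6), np.float64(65.6)), 'y': (np.float64(-59.2), np.float64(55.5))}
top rim n 2652 cov n 1254
   rim {'x': (np.float64(-93.3), np.float64(92.3)), 'y': (np.float64(61.0), np.float64(86.6))}
   cov {'x': (np.float64(-64.1), np.float64(-9.4)), 'y': (np.float64(1.8), np.float64(59.6))}
```

step_arm:
  dp:
    - [0.03,-0.01,0.26]
    - [0,0,0.26]
    - [0,0,0.26]
    - [0,0,0.2]
    - [0,0,0]
  angular:
    - [0,0,0]
    - [0,0,0]
    - [0,0,0]
    - [0,0,0]
    - [0,0,0]
  claw: [-1,-1,-1,-1,-1]

```text
t: 40.2
eef_pos: [0.4887, -0.1543, 0.0829]
ee_rot: [[-0.963, 0.269, -0.001], [0.269, 0.963, 0.001], [0.002, 0.0, -1.0]]
contact_force: [-0.5, 0.3, -3.4]
grip_width: 0.0155
finger_force: 50.0
```

```bash
python3 hw.py
```

```text
t 40.2 q [-0.527  0.043  1.981 -0.     1.119 -1.826] p [ 0.4887 -0.1543  0.0829] F [-0.5  0.3 -3.4] w 0.0155 ff 50.0
[[-0.963, 0.269, -0.001], [0.269, 0.963, 0.001], [0.002, 0.0, -1.0]]
[ 0.48874713 -0.15432882  0.10385573] 74.41775672685348
wrist rim n 27132 cov n 25623
   rim {'x': (np.float64(-92.2), np.float64(-66.6)), 'y': (np.float64(-85.4), np.float64(87.1))}
   cov {'x': (np.float64(-64.3), np.float64(16.8)), 'y': (np.float64(-55.5), np.float64(59.9))}
side rim n 3549 cov n 3515
   rim {'x': (np.float64(-92.3), np.float64(93.3)), 'y': (np.float64(-87.7), np.float64(-62.6))}
   cov {'x': (np.float64(-64.0), np.float64(64.9)), 'y': (np.float64(-58.5), np.float64(56.8))}
top rim n 2661 cov n 1248
   rim {'x': (np.float64(-93.2), np.float64(92.2)), 'y': (np.float64(61.0), np.float64(86.5))}
   cov {'x': (np.float64(-64.7), np.float64(-8.9)), 'y': (np.float64(0.2), np.float64(59.8))}
```

step_arm:
  dp:
    - [0,-0.05,0]
    - [0,0,0.08]
    - [0,0,0.08]
    - [0,0,0.08]
    - [0,0,0]
  angular:
    - [0,0,0]
    - [0,0,0]
    - [0,0,0]
    - [0,0,0]
    - [0,0,0]
  claw: [-1,-1,-1,-1,-1]

```text
t: 40.85
eef_pos: [0.4888, -0.1559, 0.0776]
ee_rot: [[-0.963, 0.269, -0.0], [0.269, 0.963, 0.0], [0.0, 0.0, -1.0]]
contact_force: [-0.2, 0.4, -2.5]
grip_width: 0.0157
finger_force: 50.0
```

```bash
python3 hw.py | grep -v -A3 top
```

```text
t 40.85 q [-0.53   0.051  1.983  0.     1.107 -1.829] p [ 0.4888 -0.1559  0.0776] F [-0.2  0.4 -2.5] w 0.0157 ff 50.0
[[-0.963, 0.269, -0.0], [0.269, 0.963, 0.0], [0.0, 0.0, -1.0]]
[ 0.48878852 -0.15589706  0.09858875] 74.40524804141084
wrist rim n 29555 cov n 25582
   rim {'x': (np.float64(-92.2), np.float64(-66.2)), 'y': (np.float64(-85.3), np.float64(87.0))}
   cov {'x': (np.float64(-63.8), np.float64(17.2)), 'y': (np.float64(-57.0), np.float64(58.5))}
side rim n 3873 cov n 3537
   rim {'x': (np.float64(-92.3), np.float64(93.2)), 'y': (np.float64(-87.7), np.float64(84.1))}
   cov {'x': (np.float64(-63.7), np.float64(65.1)), 'y': (np.float64(-60.1), np.float64(56.2))}
top rim n 2720 cov n 1325
   rim {'x': (np.float64(-93.3), np.float64(92.2)), 'y': (np.float64(61.1), np.float64(86.7))}
   cov {'x': (np.float64(-64.5), np.float64(-9.3)), 'y': (np.float64(-6.0), np.float64(58.4))}
```

step_arm:
  dp:
    - [0.01,0,0.08]
    - [0,0,0.08]
    - [0,0,0.08]
    - [0,0,0]
  angular:
    - [0,0,0]
    - [0,0,0]
    - [0,0,0]
    - [0,0,0]
  claw: [-1,-1,-1,-1]

```text
t: 41.4
eef_pos: [0.4886, -0.1558, 0.0716]
ee_rot: [[-0.963, 0.269, -0.0], [0.269, 0.963, 0.0], [0.0, 0.0, -1.0]]
contact_force: [-0.5, 0.3, -3.5]
grip_width: 0.0156
finger_force: 50.0
```

step_arm:
  dp:
    - [0,0,0.1]
    - [0,0,0.1]
    - [0,0,0.1]
    - [0,0,0.1]
    - [0,0,0]
  angular:
    - [0,0,0]
    - [0,0,0]
    - [0,0,0]
    - [0,0,0]
    - [0,0,0]
  claw: [-1,-1,-1,-1,-1]

```text
t: 41.9
eef_pos: [0.4885, -0.1558, 0.0615]
ee_rot: [[-0.963, 0.269, -0.0], [0.269, 0.963, 0.0], [0.0, 0.0, -1.0]]
contact_force: [0.1, 0.3, -3.7]
grip_width: 0.0155
finger_force: 50.0
```

step_arm:
  dp:
    - [0,0,0.1]
    - [0,0,0.1]
    - [0,0,0.1]
    - [0,0,0.1]
    - [0,0,0]
  angular:
    - [0,0,0]
    - [0,0,0]
    - [0,0,0]
    - [0,0,0]
    - [0,0,0]
  claw: [-1,-1,-1,-1,-1]

```text
t: 42.4
eef_pos: [0.4886, -0.1558, 0.0515]
ee_rot: [[-0.963, 0.269, -0.0], [0.269, 0.963, 0.0], [0.0, 0.0, -1.0]]
contact_force: [-0.7, 0.4, -3.5]
grip_width: 0.0155
finger_force: 50.0
```

step_arm:
  dp:
    - [0,0,0.08]
    - [0,0,0.08]
    - [0,0,0]
  angular:
    - [0,0,0]
    - [0,0,0]
    - [0,0,0]
  claw: [-1,-1,-1]

```text
t: 42.7
eef_pos: [0.4887, -0.1559, 0.0477]
ee_rot: [[-0.963, 0.269, 0.0], [0.269, 0.963, -0.0], [-0.0, -0.0, -1.0]]
contact_force: [-0.3, -0.2, -3.7]
grip_width: 0.0156
finger_force: 50.0
```

step_arm:
  dp:
    - [0,0,0.06]
    - [0,0,0.04]
    - [0,0,0]
  angular:
    - [0,0,0]
    - [0,0,0]
    - [0,0,0]
  claw: [-1,-1,-1]

```text
t: 43.0
eef_pos: [0.4888, -0.1559, 0.0454]
ee_rot: [[-0.963, 0.269, 0.0], [0.269, 0.963, -0.0], [-0.0, -0.0, -1.0]]
contact_force: [0.8, 0.0, -3.3]
grip_width: 0.0157
finger_force: 50.0
```

step_arm:
  dp:
    - [0,0,0.03]
    - [0,0,0]
  angular:
    - [0,0,0]
    - [0,0,0]
  claw: [-1,-1]

```text
t: 43.2
eef_pos: [0.4888, -0.156, 0.0447]
ee_rot: [[-0.963, 0.269, 0.0], [0.269, 0.963, -0.0], [-0.0, -0.0, -1.0]]
contact_force: [0.0, 0.6, -3.6]
grip_width: 0.0156
finger_force: 50.0
```

step_arm:
  dp:
    - [0,0,0.03]
    - [0,0,0]
  angular:
    - [0,0,0]
    - [0,0,0]
  claw: [-1,-1]

```text
t: 43.4
eef_pos: [0.489, -0.1561, 0.0444]
ee_rot: [[-0.963, 0.269, 0.001], [0.269, 0.963, -0.0], [-0.001, -0.0, -1.0]]
contact_force: [-2.0, 0.3, -0.9]
grip_width: 0.0153
finger_force: 50.0
```

Contact is at the expected height. One more small press, then I'll check flatness before releasing.

step_arm:
  dp:
    - [0,0,0.03]
    - [0,0,0]
  angular:
    - [0,0,0]
    - [0,0,0]
  claw: [-1,-1]

```text
t: 43.6
eef_pos: [0.489, -0.1561, 0.0444]
ee_rot: [[-0.963, 0.269, -0.0], [0.269, 0.963, -0.0], [-0.0, -0.0, -1.0]]
contact_force: [-4.4, 2.8, 6.5]
grip_width: 0.0157
finger_force: 50.0
```

step_arm:
  dp:
    - [0,0,0]
    - [0,0,0]
    - [0,0,0]
    - [0,0,0]
  angular:
    - [0,0,0]
    - [0,0,0]
    - [0,0,0]
    - [0,0,0]
  claw: [-0.62,-0.5,-0.45,-0.45]
  grip_force: 10

```text
t: 44.0
eef_pos: [0.489, -0.1561, 0.0432]
ee_rot: [[-0.963, 0.269, 0.001], [0.269, 0.963, -0.0], [-0.001, -0.0, -1.0]]
contact_force: [-0.7, 0.4, 0.0]
grip_width: 0.026
finger_force: 0.0
```

```bash
python3 hw.py | head -3; python3 -c "
from h import *
plane('wrist',(0,640,0,480),lo=.045,hi=.075,thr=.003)
plane('side',(260,450,260,370),lo=.045,hi=.075,thr=.003)"
```

```text
t 44.0 q [-0.53   0.106  1.998 -0.     1.037 -1.829] p [ 0.489  -0.1561  0.0432] F [-0.7  0.4  0. ] w 0.026 ff 0.0
[[-0.963, 0.269, 0.001], [0.269, 0.963, -0.0], [-0.001, -0.0, -1.0]]
[ 0.48893786 -0.15606484  0.06424607] 74.40604010388346bash:  2874 Killed                     python3 -c "
from h import *
plane('wrist',(0,640,0,480),lo=.045,hi=.075,thr=.003)
plane('side',(260,450,260,370),lo=.045,hi=.075,thr=.003)"
```

step_arm:
  dp:
    - [0,0,-0.2]
    - [0,0,-0.6]
    - [0,0,-1]
    - [0,0,-1]
    - [0,0,-1]
  angular:
    - [0,0,0]
    - [0,0,0]
    - [0,0,0]
    - [0,0,0]
    - [0,0,0]
  claw: [-0.45,-0.45,-0.45,-0.45,-0.45]

```text
t: 44.7
eef_pos: [0.4888, -0.1559, 0.1396]
ee_rot: [[-0.963, 0.269, 0.001], [0.269, 0.963, -0.0], [-0.001, -0.0, -1.0]]
contact_force: [0.3, 0.3, 0.6]
grip_width: 0.0258
finger_force: 0.0
```

step_arm:
  dp:
    - [0,1,-1]
    - [0,1,-1]
    - [0,1,-1]
    - [0,1,-1]
    - [0,1,-1]
  angular:
    - [0,0,0]
    - [0,0,0]
    - [0,0,0]
    - [0,0,0]
    - [0,0,0]
  claw: [-0.45,-0.45,-0.45,-0.45,-0.45]

```text
t: 45.2
eef_pos: [0.5224, -0.0345, 0.2648]
ee_rot: [[-0.963, 0.269, 0.001], [0.269, 0.963, -0.001], [-0.001, -0.0, -1.0]]
contact_force: [-0.0, -1.2, -0.7]
grip_width: 0.0257
finger_force: 0.0
```

```bash
python3 -c "
from h import *
from rig import ctrl
log()
im=[]
for n,box in(('top',(395,535,220,362)),('side',(265,445,260,380))):
    d=ctrl.snapshot(n);P=pts(d);u0,u1,v0,v1=box;w=np.zeros((480,640),bool);w[v0:v1,u0:u1]=1
    m=biggest(w&(P[...,2]>.05)&(P[...,2]<.070)&(d['image'].min(2)>100));q=P[m]
    A=np.c_[q[:,:2]-q[:,:2].mean(0),np.ones(len(q))];c=np.linalg.lstsq(A,q[:,2],rcond=None)[0]
    print(n,m.sum(),'z',c[2].round(4),'tilt deg',np.degrees(np.hypot(c[0],c[1])).round(2),rect(P,m)[:3])
    im.append(d['image'])
cv2.imwrite('pics/end.png',np.hstack([cv2.resize(im[0],(400,300)),cv2.resize(im[1][180:400,200:500],(400,300))]))"
```

```text
t 45.2 q [-0.283 -0.115  1.788 -0.     1.467 -1.581] p [ 0.5224 -0.0345  0.2648] F [-0.  -1.2 -0.7] w 0.0257 ff 0.0
[[-0.963, 0.269, 0.001], [0.269, 0.963, -0.001], [-0.001, -0.0, -1.0]]
top 249 z 0.0603 tilt deg 0.66 (array([ 521.8, -181.5]), array([82.7, 15.7]), 75.31)
side 2107 z 0.0607 tilt deg 0.28 (array([ 497. , -139.5]), array([ 88.8, 125.3]), 74.74)
```

View pics/end.png

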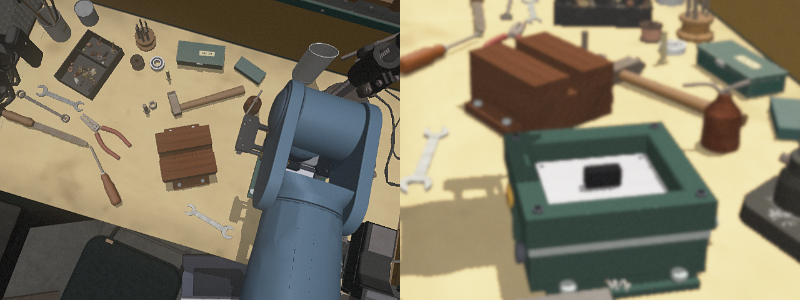

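The cover lies flat in the hatch: its outer face is at z≈0.0605 and tilted about 0.3°, with the grip up at right-panel (602,175). The bystanders are where they were, so I'm handing in.

step_arm:
  dp:
    - [0,0,0]
    - [0,0,0]
    - [0,0,0]
  angular:
    - [0,0,0]
    - [0,0,0]
    - [0,0,0]
  claw: [-0.45,-0.45,-0.45]

```text
t: 45.6
eef_pos: [0.5214, -0.0362, 0.2615]
ee_rot: [[-0.963, 0.27, -0.002], [0.27, 0.963, 0.0], [0.002, -0.0, -1.0]]
contact_force: [0.7, 0.4, -0.5]
grip_width: 0.0259
finger_force: 0.0
```

```bash
python3 -c "
from rig import ctrl
print(ctrl.close_job())"
```

```text
the job is handed in; nothing more can be done
None
```

The cover was slid out, turned over, set down grip-up on the block, then taken by the grip and lowered flat onto the hatch ledge; handed in at 45.6 s with the arm clear and the other things where they were (no verdict was returned).

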